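# Present a loose seed-sample jar on its tray to the code reader

## Robot

A 6-joint arm with a two-finger parallel gripper is mounted at the origin on the work surface. World frame = base frame: x ahead of the robot, y to its left, z up, the work surface at z = 0. Lengths are in mm, angles in rad, forces in N, time in s.
With the tool pointing down it reaches from about 275 to 750 mm from the base axis. Payload 10.2 kg.
Tool frame: the origin (TCP) lies midway between the tips of the shut fingers; the grasp point (between the pads) lies 19 mm behind it; z points along the fingers, y is the line along which they close (so a half turn about z gives the same grasp; the last joint's range is limited). The gripper opens to 85 mm and grips with 20 to 120 N. Pads are 22 mm wide; open, the fingers measure 114 mm over their backs; the gripper's body (76 mm by 85 mm) begins 54 mm behind the grasp point. The pads swing forward as they close: fully open they stand 13 mm farther back than shut.
Start: joints at [-1.325, 0.313, 1.498, -0, 1.331, -0.223], TCP at [237.192, -468.371, 231.294] pointing down, gripper open.
Joint ranges: [-2.94, 2.94], [-0.97, 2.17], [0.19, 2.56], [-1.23, 4.37], [0.02, 3.11], [-2.88, 2.88]. Speed limits (rad/s): [2.39, 2.39, 3.01, 3.14, 3.14, 3.14].

## Interface

Orientations are given as a unit quaternion [w, x, y, z].
In Python, from rig import ctrl gives the robot as it stands.
- The arm moves only by the tool arm_command, never from a script. Its argument "increments" is a list of rows, each an object with "dr": the turn, a rotation vector about the tool's x, y, z in units of pi/4 rad (1.0 is pi/4 rad), a list of three; "offset": the shift along the tool's x, y, z in units of 120 mm (1.0 is 120 mm), a list of three; "hand": the opening, from -1 (shut) to 1 (fully open). A call has 1 to 8 rows; each row shifts and turns the commanded pose from where the row before left it, along the tool's axes as they then stand; what a row does not reach is not made up. A row lasts 1/10 s, in which the tool goes at most 50 mm and 8.59 degrees, less where a joint would pass 70% of its speed; a pose out of reach is approached as far as the arm can. A call with a number of a shift or a turn outside -1 to 1 is refused whole. A call with a gripper value outside its range is refused whole. The fingers move at their own pace and stop on an object; "grip_force" is the grip in N (left out, the last holds). Time passes only in rows, so rows that do not move let the fingers close. It gives the time, the measured TCP pose, the force, the opening and the grip force at its end, in the units of the state.
- ctrl.sense(): the state, without advancing time (a new reading comes with each control period).
- ctrl.capture(name): name is "side" or "top"; returns the picture (384x512x3 uint8, red, green, blue); there is no depth.
- ctrl.camera_info(name): a dict with "K" (3x3 intrinsics, pixels), "R" (3x3) and "t" (3): a world point X has camera coordinates R X + t. Camera axes: x right, y down, z forward; pixel columns grow to the right and rows downward; lengths in mm; the calibration is good to about 2 mm. A picture is of the moment at which its call begins. camera_info takes no time and is no camera call.
- ctrl.finish_job(): hands the job in; it is judged then, once.
The state is a dict: "time_s": time; "joints": joint angles; "dq": joint speeds; "tau": joint torques, N m; "eef_pos": TCP position; "ee_rot": TCP orientation; "force": force on the tool from outside, world axes, zero at the start; "wrist_torque": the same for the moment, N m; "grip_width": opening from 0.0 (shut) to 1.0 (fully open); "grip_force": force on a finger pad.
Only numpy, scipy, OpenCV 4.12 (cv2) and the standard library are available. Lean on these libraries where they do the work, as an engineer would, in place of code of your own. Each camera call takes 0.05 s, during which the arm holds its last target. There are 200 camera calls.

## Task

Pick up the white tray by its grey handle and show the loose sample jar lying on it to the code reader: hold the tray up in the air, level and square to the reader, with the jar at rest in the middle of the yellow cut-out and at the reader's focus point, steady for four seconds. Then set the tray down gently, centred and lengthwise on the blue mat, and let go, with the jar lying still in the tray. Do not touch or bang the jar, never tip the tray steeply or spill the jar, and leave everything else on the bench alone.

Things in the scene. Friction and masses are not known exactly. Their poses are not given: they have to be found in the camera images.
- tray: White open tray, 292 mm long (own y), 112 mm wide (own x), 0.28 kg (varies by a fifth). Origin: centre of its underside; z up. Inner channel 100 x 280 mm. Smooth floor, cambered along y (radius 1.2 m) to drain: z = 14 mm at y = 0, 6 mm at the ends. End walls and far wall (+x) reach z = 60 mm, near wall (-x) 34 mm. Far wall has a yellow-edged cut-out. Grey handle on the near side.
- cutout (a point): Middle of the yellow-edged cut-out in the tray's 6 mm far wall, at tray x = 53, y = 0, z = 54 mm. It is 110 mm wide (y = -55 to 55 mm) and goes down to z = 14 mm, so that the reader can see the jar's end through it. Thin yellow lines on the tray floor at y = +54 and -54 mm mark it too. Axes as the tray's.
- handle (a point): Grip point on the tray's handle, at tray x = -105, y = 0, z = 103 mm: an upright grey plate 14 mm thick (along tray x), 60 mm wide (along y), top at z = 125 mm, free down to z = 34 mm. To be pinched from above across its thickness, fingers closing along tray x. Grip firmly (100 N or so): a light grip lets the tray turn in the fingers. Axes as the tray's.
- sample: Sealed amber jar on its side, 90 mm long, rolling on two orange rings 80 mm across; 0.12 kg (varies by a third). Origin: centre; own x = its axis, along tray x, 5 mm play each end. Starts at the tray's +y stop (y = 100 mm). Centre at z = 54 mm when y = 0. With the +y end raised by a rad: y'' = 6.5 (y / 1.2 m - a) - 0.67 x tray's y acceleration; rolling friction like 0.01 rad of tilt.
- reader: Code reader fixed to the bench: grey head on a post, head centre 170 mm above the bench, 206 mm high overall, base 120 x 130 mm. Origin: underside centre of the base. It looks along its own -x (towards the robot); lens face at reader x = -50 mm.
- focus (a point): The reader's focus point, in the air at reader x = -160 mm, y = 0, 170 mm above the bench: the jar's centre belongs here. Axes as the reader's: the tray is square to the reader when tray x is parallel to reader x, the cut-out towards the lens.
- mat: Blue mat fixed on the bench, 220 mm (own x) by 360 mm (own y), 3 mm thick. Origin: centre of its underside. The tray is set down with its length along the mat's y, tray origin over mat origin, handle on the robot's side (-x).
- tub: Closed white tub, 70 mm in diameter, 70 mm high, back left; origin at the underside. Bystander.
- dishes: Stack of four closed dishes, 90 mm in diameter, 57 mm high, back right; origin at the underside. Bystander.
- phone: Black phone lying flat, 75 x 155 x 9 mm, near the robot; origin at the underside. Bystander.
- pencil: Pencil lying on the bench, 170 mm long, 8 mm thick, in the middle before the robot; origin at the underside. Bystander.
Not all that is in view belongs to the job. There is more than one size of the sample; the one meant has the size given above. Leave any green look-alike of the reader alone.

How it is judged:
By the outcome, as a careful person would: the job done as asked, in the order asked, and still so for the second after the job is handed in, with the robot touching nothing.
It also fails if it takes over 72 s, if anything falls off the work surface, if the arm or the gripper's body presses on something with over 40 N, if the wrist force passes 120 N, or if a joint passes its speed limit or range.

## Working session

There is one attempt and no reset: what is moved stays moved. The work goes in short steps, Python scripts to look and compute and a tool call to move; the robot and the scene stay as the last step left them, time stands still between calls to the robot, and variables do not carry over. Pictures are saved under pics/ and viewed, at most 10 in all, crops included, and the job is handed in when it is done.

Besides the shell and the picture viewer there is one more tool, called by a JSON object that holds its "name" and its "arguments", one argument or row to a line. arm_command: Moves the arm, as the interface text tells. Shifts and turns lie within -1 to 1; 1 stands for 120 mm of shift or pi/4 rad of turn. Its arguments: {"type":"object","properties":{"increments":{"type":"array"},"grip_force":{"type":"number"}},"required":["increments"]}

```bash
ls; mkdir -p pics; python3 - <<'E'
from rig import ctrl
import cv2,numpy as np
for n in("side","top"):
    im=ctrl.capture(n); cv2.imwrite(f"pics/{n}0.png",im[:,:,::-1]); np.save(f"pics/{n}0.npy",im)
    c=ctrl.camera_info(n); print(n,np.round(c["K"],1).tolist(),np.round(c["R"],4).tolist(),np.round(c["t"],1).tolist())
print(ctrl.sense())
E
```

```text
pics
side [[432.3, 0.0, 251.5], [0.0, 432.3, 191.1], [0.0, 0.0, 1.0]] [[-0.6965, -0.7171, 0.0252], [-0.3511, 0.31, -0.8835], [0.6258, -0.6242, -0.4677]] [437.5, 279.3, 1071.2]
top [[483.6, 0.0, 255.2], [0.0, 483.6, 186.1], [0.0, 0.0, 1.0]] [[-0.0017, -1.0, -0.002], [-0.9916, 0.002, -0.1296], [0.1296, 0.0018, -0.9916]] [112.4, 526.8, 1432.2]
{'time_s': 0.1, 'joints': array([-1.32537561e+00,  3.13397854e-01,  1.49833339e+00, -1.92657745e-05,
        1.33103335e+00, -2.23405107e-01]), 'dq': array([ 0.00031646, -0.00231157, -0.00178061,  0.00110906,  0.00059366,
       -0.00052292]), 'tau': array([ 2.78814885e-03, -4.12899756e+01, -2.60141963e+01, -1.86516390e-04,
        3.04158224e-03,  2.46229277e-06]), 'eef_pos': array([ 237.14096477, -468.13373266,  230.80080089]), 'ee_rot': array([-5.85830316e-04,  9.72650173e-01,  2.32274185e-01, -1.58055235e-05]), 'force': array([-0.22516005, -0.20175596, -0.04517712]), 'wrist_torque': array([0.05007906, 0.01729605, 0.00636287]), 'grip_force': 0.0, 'grip_width': 1.0003053393836827}
```

View pics/top0.png

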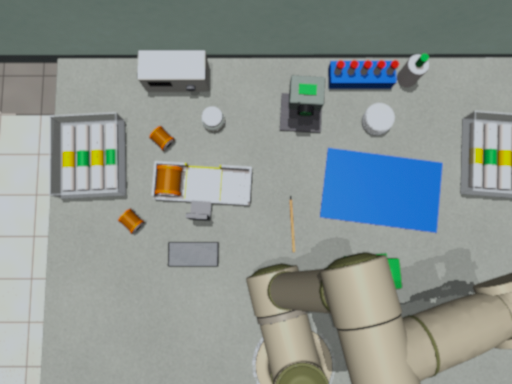

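View pics/side0.png

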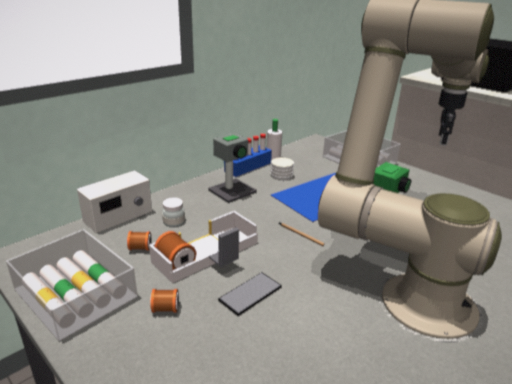

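The top view shows the tray at (202,184), with the handle at (200,211) and the large jar inside it at (169,180). The small decoy jars are at (161,138) and (131,220). The grey reader is at (302,105), its green look-alike at (395,272), and the mat at (381,190). The large jar in the tray and the grey reader are the ones I want. Next is a close crop to check that.

```bash
python3 - <<'E'
import cv2,numpy as np
a=cv2.imread("pics/top0.png")
cv2.imwrite("pics/c1.png",cv2.resize(a[60:235,145:335],None,fx=3.4,fy=3.4,interpolation=cv2.INTER_CUBIC)[:600])
b=cv2.imread("pics/side0.png")
cv2.imwrite("pics/c2.png",cv2.resize(b[125:285,140:340],None,fx=3.7,fy=3.7,interpolation=cv2.INTER_CUBIC)[:600])
E
```

```text
(no output)
```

View pics/c1.png

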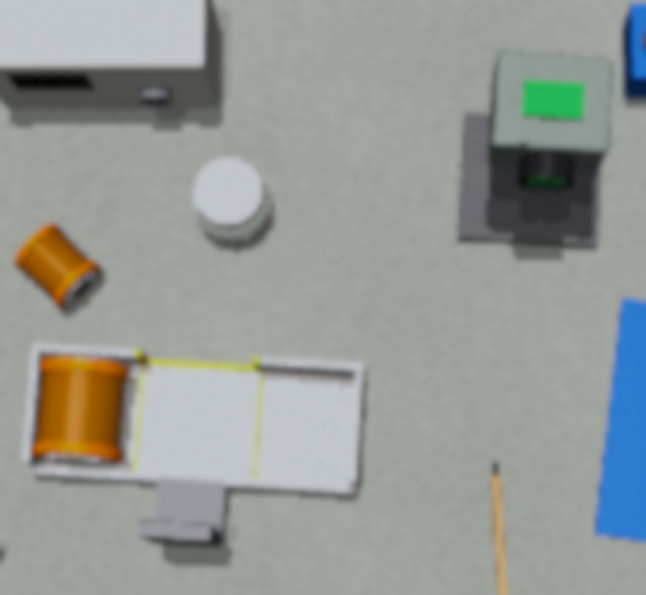

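View pics/c2.png

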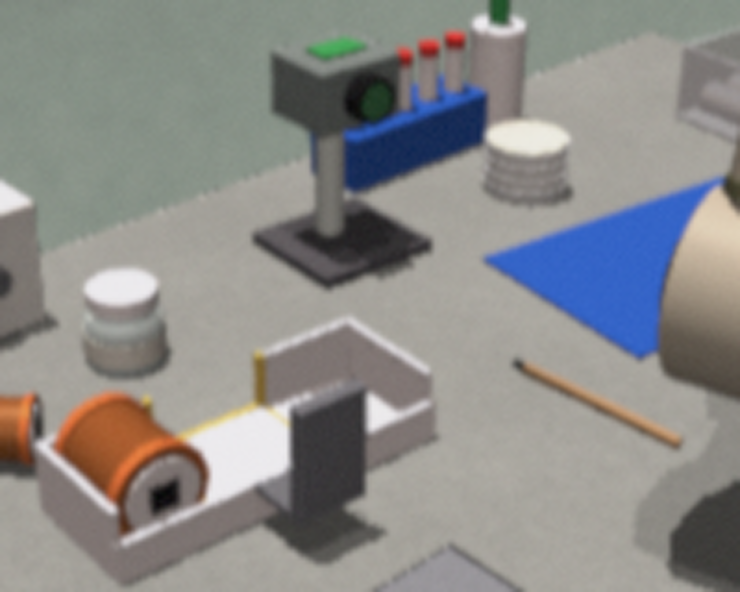

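The crops confirm the choice. The jar with 80 mm rings lies at the tray's +y end, the handle plate faces the robot, and the grey reader has its lens at crop 2 (370,98). I'll fit the poses now.

```bash
cat > h.py <<'E'
from rig import ctrl
import numpy as np,cv2
from scipy.optimize import least_squares
from scipy.spatial.transform import Rotation as Rn
def proj(n,X):
    c=ctrl.camera_info(n); p=(np.array(c["K"])@(np.array(c["R"])@np.atleast_2d(X).T+np.array(c["t"])[:,None])); return (p[:2]/p[2]).T
def unproj(n,px,z):
    c=ctrl.camera_info(n); K,R,t=map(np.array,(c["K"],c["R"],c["t"])); C=-R.T@t
    d=(R.T@np.linalg.inv(K)@np.c_[np.atleast_2d(px),np.ones(len(np.atleast_2d(px)))].T).T
    return C+d*((z-C[2])/d[:,2])[:,None]
def place(p,L): # x,y,yaw(,z)
    L=np.atleast_2d(np.array(L,float)); c,s=np.cos(p[2]),np.sin(p[2])
    return np.c_[p[0]+c*L[:,0]-s*L[:,1],p[1]+s*L[:,0]+c*L[:,1],L[:,2]]
def fit(obs,p0):
    f=lambda p:np.concatenate([(proj(n,place(p,[l for l,_ in o]))-np.array([q for _,q in o])).ravel() for n,o in obs.items() if o])
    r=least_squares(f,p0,loss='soft_l1'); return r.x,f(r.x).reshape(-1,2)
E
python3 - <<'E'
from h import *
c1=lambda u,v:(145+u/3.4-.35,60+v/3.4-.35)
c2=lambda u,v:(140+u/3.7-.36,125+v/3.7-.36)
tray={"top":[((56,146,60),c1(35,345)),((-56,146,60),c1(25,462)),((56,-146,60),c1(365,362)),((-56,-146,60),c1(357,493)),
 ((-50,54,12.8),c1(135,470)),((-50,-54,12.8),c1(257,476))],
 "side":[((56,146,60),c2(42,440)),((-56,146,0),c2(125,585)),((-56,-146,60),c2(432,372)),((-56,-146,0),c2(435,437)),((56,-146,60),c2(350,320))]}
p,r=fit(tray,[500,150,0]);print("tray",p,r.round(1).tolist())
H=proj("top",place(p,[(-98,30,125),(-112,30,125),(-98,-30,125),(-112,-30,125)]));print("handle top crop1",((H-[145,60]+.35)*3.4).round().tolist())
H=proj("side",place(p,[(-98,30,125),(-112,30,125),(-98,-30,125),(-112,-30,125)]));print("handle crop2",((H-[140,125]+.36)*3.7).round().tolist())
for zb in (5,10,15):
  rd={"top":[((-60,65,zb),c1(458,240)),((-60,-65,zb),c1(596,247)),((60,65,zb),c1(466,113))],
   "side":[((60,65,zb),c2(253,238)),((-60,65,0),c2(330,283)),((-60,-65,zb),c2(430,242))]}
  q,r=fit(rd,[650,0,0]);print("reader",zb,q,r.round(1).tolist())
hd=unproj("top",[c1(500,50),c1(612,57),c1(606,152),c1(492,147)],206);print("head",hd.round(1).tolist())
im=np.load("pics/top0.npy").astype(int)
m=((im[:,:,2]-im[:,:,0]>80)&(im[:,:,2]>120)).astype(np.uint8); m[:120]=0
c=max(cv2.findContours(m,0,cv2.CHAIN_APPROX_NONE)[0],key=cv2.contourArea)[:,0]
w=unproj("top",c.astype(float),3)
print("mat",cv2.minAreaRect(w[:,:2].astype(np.float32)),w[:,:2].mean(0))
M=cv2.moments(c.reshape(-1,1,2));print(unproj("top",[(M['m10']/M['m00'],M['m01']/M['m00'])],3))
h=[( -110,180,3),(-110,-180,3),(110,180,3),(110,-180,3)]
E
```

```text
tray [ 5.37771218e+02  2.69421339e+02 -6.63194979e-02] [[0.3, -1.1], [-0.2, 1.5], [0.3, 0.1], [0.2, -1.3], [0.7, 0.8], [-0.0, 1.3], [-2.1, 0.3], [-1.3, -0.1], [1.5, 0.3], [0.1, -0.2], [-0.2, -1.1]]
handle top crop1 [[142.0, 518.0], [140.0, 535.0], [214.0, 523.0], [212.0, 539.0]]
handle crop2 [[288.0, 404.0], [300.0, 413.0], [356.0, 375.0], [369.0, 383.0]]
reader 5 [ 7.64895799e+02 -3.39740561e+01 -5.96946957e-02] [[0.3, -0.3], [1.0, -0.1], [-0.2, 0.1], [-0.3, 0.1], [-0.8, 1.9], [0.5, 0.9]]
reader 10 [ 7.63134280e+02 -3.29067531e+01 -6.01898290e-02] [[-0.0, -0.2], [0.9, 0.1], [-0.4, 0.2], [-0.3, -0.9], [-0.7, 2.2], [0.7, -0.1]]
reader 15 [ 7.61552019e+02 -3.20833089e+01 -6.25116245e-02] [[-0.2, -0.1], [0.8, 0.3], [-0.5, 0.1], [-0.2, -1.9], [-0.6, 2.4], [0.9, -1.1]]
head [[815.2, 9.9, 206.0], [809.1, -80.8, 206.0], [729.7, -74.4, 206.0], [734.1, 17.3, 206.0]]
mat ((520.3056030273438, -278.35113525390625), (359.1163330078125, 218.92361450195312), 82.27819061279297) [ 519.47394695 -278.24105598]
[[ 519.01339945 -278.62222389    3.        ]]
```

```bash
python3 - <<'E'
import cv2,numpy as np
a=cv2.imread("pics/top0.png")[70:135,275:330]; b=cv2.imread("pics/side0.png")[130:205,205:265]
f=lambda i:cv2.resize(i,None,fx=6.5,fy=6.5,interpolation=cv2.INTER_CUBIC)
A,B=f(a),f(b); A=cv2.copyMakeBorder(A,0,B.shape[0]-A.shape[0],0,0,0)
c=np.hstack([A,B]); c=np.clip(c.astype(float)*1.5,0,255).astype(np.uint8); print(c.shape,A.shape); cv2.imwrite("pics/c3.png",c)
E
```

```text
(488, 748, 3) (488, 358, 3)
```

View pics/c3.png

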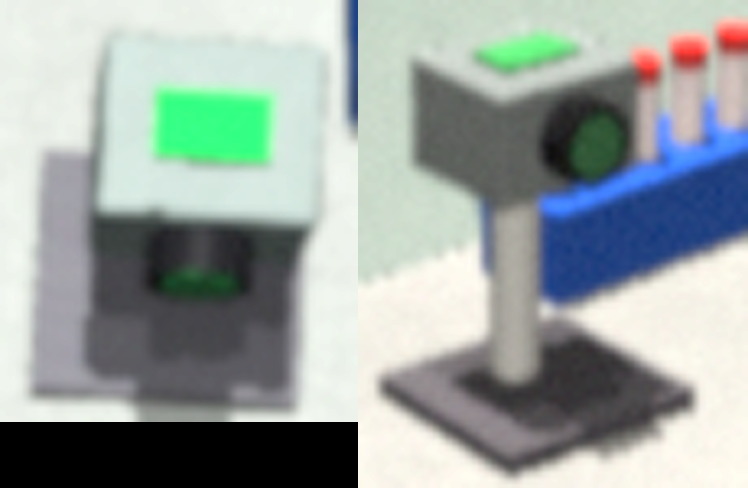

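```bash
python3 - <<'E'
from h import *
T=lambda u,v:(275+u/6.5-.42,70+v/6.5-.42)
S=lambda u,v:(205+(u-358)/6.5-.42,130+v/6.5-.42)
def pts(p):
    x0,x1,w,zb=p[3:]
    return {"top":[((-60,65,zb),T(33,387)),((-60,65,0),T(31,398)),((-60,-65,zb),T(296,398)),((60,65,zb),T(43,152)),
     ((x1,w,206),T(112,32)),((x1,-w,206),T(328,48)),((x0,-w,206),T(315,225)),((x0,w,206),T(97,212))],
    "side":[((60,65,zb),S(380,385)),((-60,65,zb),S(513,462)),((-60,65,0),S(513,474)),((-60,-65,zb),S(692,393)),((-60,-65,0),S(692,405)),
     ((-50,0,170),S(602,145)),((x1,w,206),S(414,62)),((x0,w,206),S(500,103))]}
def f(p):
    o=pts(p);return np.concatenate([(proj(n,place(p,[l for l,_ in v]))-np.array([q for _,q in v])).ravel() for n,v in o.items()])
r=least_squares(f,[763,-33,-.06,-40,40,45,12],loss='soft_l1')
print(r.x.round(3),f(r.x).reshape(-1,2).round(1).tolist())
p=r.x[:3];print("focus",place(p,[(-160,0,170)]))
t=[537.8,269.4,-.0663];print("handle",place(t,[(-105,0,103)]))
s=ctrl.sense();print(Rn.from_quat(np.r_[s['ee_rot'][1:],s['ee_rot'][0]]).as_matrix().round(3))
E
```

```text
[ 7.64882e+02 -3.27540e+01 -5.40000e-02 -3.18040e+01  4.58080e+01
  4.64160e+01  8.77500e+00] [[-0.3, 0.6], [-0.1, -0.4], [0.8, 1.0], [-0.1, -0.2], [-0.5, 0.6], [-0.1, -0.2], [1.0, -0.2], [0.6, 0.1], [-0.6, -0.5], [-0.5, 0.3], [-0.5, 0.7], [0.2, -0.0], [0.1, 0.3], [-0.9, 0.3], [-0.2, -2.1], [0.6, -1.7]]
focus [[605.11096998 -24.19469287 170.        ]]
handle [[433.0306892  276.35640102 103.        ]]
[[ 0.892  0.452 -0.   ]
 [ 0.452 -0.892  0.001]
 [ 0.    -0.001 -1.   ]]
```

```bash
cat >> h.py <<'E'
T0=np.array([[0,1,0],[1,0,0],[0,0,-1.]])
def Rt(psi,a): return (Rn.from_euler('z',psi)*Rn.from_euler('x',a)).as_matrix()@T0
def now():
    s=ctrl.sense(); q=s['ee_rot']; return np.array(s['eef_pos']),Rn.from_quat(np.r_[q[1:],q[0]]).as_matrix()
def rows(targets,hand,start=None,nd=3):
    """targets: list of (x,y,z,psi,a) TCP; prints rows"""
    p,R=start or now(); out=[]
    for t in targets:
        G=Rt(t[3],t[4]); o=np.round(R.T@(np.array(t[:3])-p)/120,nd); d=np.round(Rn.from_matrix(R.T@G).as_rotvec()/(np.pi/4),nd)
        p=p+R@(o*120); R=R@Rn.from_rotvec(d*np.pi/4).as_matrix()
        out.append('{"offset":[%g,%g,%g],"dr":[%g,%g,%g],"hand":%g}'%(*(o+0.),*(d+0.),hand))
    for i in range(0,len(out),8): print("["+",".join(out[i:i+8])+"]")
    return p,R
def ramp(n,r):
    v=np.minimum(np.minimum((np.arange(n)+.5)/r,1),(n-np.arange(n)-.5)/r); return np.cumsum(v)/v.sum()
def path(A,B,n,r): return [np.array(A)+(np.array(B)-np.array(A))*s for s in ramp(n,r)]
E
python3 - <<'E'
from h import *
s=now(); A=[*s[0],-1.102,0]; A[2]=231
B=[433,276.4,231,-.066,0]
st=rows(path(A,B,20,3)+path(B,[433,276.4,180,-.066,0],4,1.5),1,s)
E
```

```text
[{"offset":[0.042,-0.047,-0.002],"dr":[-0.001,0,-0.013],"hand":1},{"offset":[0.126,-0.14,0],"dr":[0,0,-0.039],"hand":1},{"offset":[0.219,-0.226,0.001],"dr":[0,0,-0.064],"hand":1},{"offset":[0.275,-0.259,0],"dr":[0,0,-0.078],"hand":1},{"offset":[0.29,-0.24,0],"dr":[0,0,-0.078],"hand":1},{"offset":[0.305,-0.223,0],"dr":[0,0,-0.077],"hand":1},{"offset":[0.318,-0.204,0],"dr":[0,0,-0.078],"hand":1},{"offset":[0.329,-0.184,0],"dr":[0,0,-0.077],"hand":1}]
[{"offset":[0.34,-0.164,0.001],"dr":[0,0,-0.078],"hand":1},{"offset":[0.35,-0.142,0],"dr":[0,0,-0.077],"hand":1},{"offset":[0.357,-0.122,0],"dr":[0,-0.001,-0.078],"hand":1},{"offset":[0.364,-0.099,0],"dr":[0,0,-0.078],"hand":1},{"offset":[0.37,-0.077,0],"dr":[0,0,-0.077],"hand":1},{"offset":[0.373,-0.054,0],"dr":[0,0,-0.078],"hand":1},{"offset":[0.376,-0.031,-0.001],"dr":[0,0,-0.077],"hand":1},{"offset":[0.377,-0.009,0],"dr":[0,0,-0.078],"hand":1}]
[{"offset":[0.377,0.015,0],"dr":[0,0,-0.078],"hand":1},{"offset":[0.313,0.032,0],"dr":[0,0,-0.064],"hand":1},{"offset":[0.187,0.028,0],"dr":[0,0,-0.039],"hand":1},{"offset":[0.062,0.011,0],"dr":[0,0,-0.013],"hand":1},{"offset":[0,0,0.053],"dr":[0,0,0],"hand":1},{"offset":[0,0,0.16],"dr":[0,0,0],"hand":1},{"offset":[0,0,0.159],"dr":[0,0,0],"hand":1},{"offset":[0,0,0.053],"dr":[0,0,0],"hand":1}]
```

{"name": "arm_command", "arguments": {
  "increments": [
    {"offset":[0.042,-0.047,-0.002],"dr":[-0.001,0,-0.013],"hand":1},
    {"offset":[0.126,-0.14,0],"dr":[0,0,-0.039],"hand":1},
    {"offset":[0.219,-0.226,0.001],"dr":[0,0,-0.064],"hand":1},
    {"offset":[0.275,-0.259,0],"dr":[0,0,-0.078],"hand":1},
    {"offset":[0.29,-0.24,0],"dr":[0,0,-0.078],"hand":1},
    {"offset":[0.305,-0.223,0],"dr":[0,0,-0.077],"hand":1},
    {"offset":[0.318,-0.204,0],"dr":[0,0,-0.078],"hand":1},
    {"offset":[0.329,-0.184,0],"dr":[0,0,-0.077],"hand":1}
  ]
}}

```text
time_s: 0.9
eef_pos: [311.9, -181.5, 231.2]
ee_rot: [0.0, 0.907, 0.42, 0.0]
force: [0.7, -0.8, 0.5]
grip_width: 0.997
grip_force: 0.0
```

{"name": "arm_command", "arguments": {
  "increments": [
    {"offset":[0.34,-0.164,0.001],"dr":[0,0,-0.078],"hand":1},
    {"offset":[0.35,-0.142,0],"dr":[0,0,-0.077],"hand":1},
    {"offset":[0.357,-0.122,0],"dr":[0,-0.001,-0.078],"hand":1},
    {"offset":[0.364,-0.099,0],"dr":[0,0,-0.078],"hand":1},
    {"offset":[0.37,-0.077,0],"dr":[0,0,-0.077],"hand":1},
    {"offset":[0.373,-0.054,0],"dr":[0,0,-0.078],"hand":1},
    {"offset":[0.376,-0.031,-0.001],"dr":[0,0,-0.077],"hand":1},
    {"offset":[0.377,-0.009,0],"dr":[0,0,-0.078],"hand":1}
  ]
}}

```text
time_s: 1.7
eef_pos: [403.7, 168.9, 230.9]
ee_rot: [0.001, 0.779, 0.627, -0.0]
force: [0.6, -1.6, 0.0]
grip_width: 1.0
grip_force: 0.0
```

{"name": "arm_command", "arguments": {
  "increments": [
    {"offset":[0.377,0.015,0],"dr":[0,0,-0.078],"hand":1},
    {"offset":[0.313,0.032,0],"dr":[0,0,-0.064],"hand":1},
    {"offset":[0.187,0.028,0],"dr":[0,0,-0.039],"hand":1},
    {"offset":[0.062,0.011,0],"dr":[0,0,-0.013],"hand":1},
    {"offset":[0,0,0.053],"dr":[0,0,0],"hand":1},
    {"offset":[0,0,0.16],"dr":[0,0,0],"hand":1},
    {"offset":[0,0,0.159],"dr":[0,0,0],"hand":1},
    {"offset":[0,0,0.053],"dr":[0,0,0],"hand":1}
  ]
}}

```text
time_s: 2.5
eef_pos: [432.0, 274.7, 178.0]
ee_rot: [-0.0, 0.731, 0.683, -0.002]
force: [-0.3, 0.1, -0.1]
grip_width: 0.998
grip_force: 0.0
```

```bash
python3 - <<'E'
from h import *
print(now()[0])
rows(path([*now()[0],-.066,0],[433,276.4,84,-.066,0],7,2)+[[433,276.4,84,-.066,0]],1)
for n in("top","side"):
    c=ctrl.capture(n); np.save(f"pics/{n}1.npy",c)
a,b=[np.load(f"pics/{n}1.npy")[:,:,::-1] for n in("top","side")]
f=lambda i:cv2.resize(i,None,fx=4,fy=4,interpolation=cv2.INTER_CUBIC)
cv2.imwrite("pics/c4.png",np.hstack([f(a[150:250,150:250]),f(b[180:280,160:260])]))
E
```

```text
[432.0358169  274.66990622 177.95041814]
[{"offset":[0.001,0,0.039],"dr":[-0.004,0.004,-0.002],"hand":1},{"offset":[0.002,0.001,0.118],"dr":[0,0,0],"hand":1},{"offset":[0.003,0.002,0.156],"dr":[0,0,0],"hand":1},{"offset":[0.003,0.001,0.157],"dr":[0,0,0],"hand":1},{"offset":[0.003,0.002,0.156],"dr":[0,0,0],"hand":1},{"offset":[0.002,0.001,0.118],"dr":[0,0,0],"hand":1},{"offset":[0.001,0,0.039],"dr":[0,0,0],"hand":1},{"offset":[0,0,0],"dr":[0,0,0],"hand":1}]
```

View pics/c4.png

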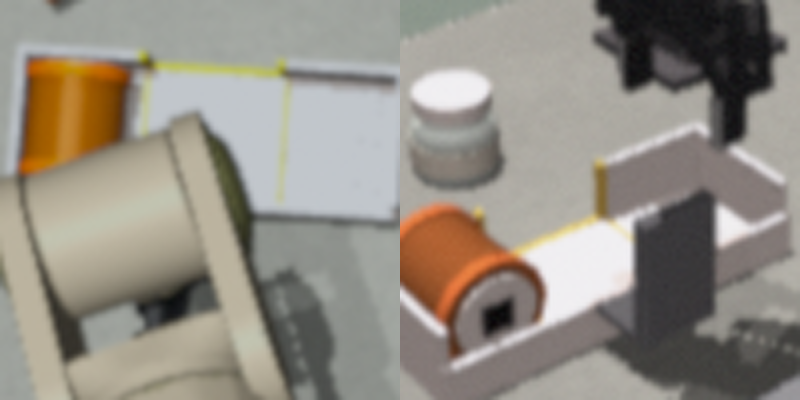

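The crop shows the fingers at side-crop (635,65) and (730,115), straddling the handle at (675,200), so the alignment is good. I'll go down and grip.

{"name": "arm_command", "arguments": {
  "increments": [
    {"offset":[0.001,0,0.039],"dr":[-0.004,0.004,-0.002],"hand":1},
    {"offset":[0.002,0.001,0.118],"dr":[0,0,0],"hand":1},
    {"offset":[0.003,0.002,0.156],"dr":[0,0,0],"hand":1},
    {"offset":[0.003,0.001,0.157],"dr":[0,0,0],"hand":1},
    {"offset":[0.003,0.002,0.156],"dr":[0,0,0],"hand":1},
    {"offset":[0.002,0.001,0.118],"dr":[0,0,0],"hand":1},
    {"offset":[0.001,0,0.039],"dr":[0,0,0],"hand":1},
    {"offset":[0,0,0],"dr":[0,0,0],"hand":0}
  ],
  "grip_force": 20
}}

```text
time_s: 3.4
eef_pos: [434.4, 277.9, 85.9]
ee_rot: [0.001, 0.73, 0.684, 0.002]
force: [0.0, 0.3, -0.1]
grip_width: 0.859
grip_force: 0.0
```

{"name": "arm_command", "arguments": {
  "increments": [
    {"offset":[0,0,0],"dr":[0,0,0],"hand":-0.4},
    {"offset":[0,0,0],"dr":[0,0,0],"hand":-0.6},
    {"offset":[0,0,0],"dr":[0,0,0],"hand":-0.8},
    {"offset":[0,0,0],"dr":[0,0,0],"hand":-1},
    {"offset":[0,0,0],"dr":[0,0,0],"hand":-1},
    {"offset":[0,0,0],"dr":[0,0,0],"hand":-1},
    {"offset":[0,0,0],"dr":[0,0,0],"hand":-1}
  ],
  "grip_force": 20
}}

```text
time_s: 4.1
eef_pos: [434.2, 278.1, 86.1]
ee_rot: [0.0, 0.729, 0.684, 0.002]
force: [-3.4, -0.3, 6.0]
grip_width: 0.163
grip_force: 25.4
```

{"name": "arm_command", "arguments": {
  "increments": [
    {"offset":[0,0,0],"dr":[0,0,0],"hand":-1},
    {"offset":[0,0,0],"dr":[0,0,0],"hand":-1},
    {"offset":[0,0,0],"dr":[0,0,0],"hand":-1}
  ],
  "grip_force": 110
}}

```text
time_s: 4.4
eef_pos: [434.2, 278.1, 86.3]
ee_rot: [0.001, 0.729, 0.684, 0.002]
force: [-4.0, 0.0, 7.5]
grip_width: 0.148
grip_force: 107.8
```

```bash
python3 - <<'E'
from h import *
s=ctrl.sense();print({k:np.round(s[k],3).tolist() for k in("time_s","eef_pos","ee_rot","force","wrist_torque","grip_width","grip_force")})
p,R=now();print(Rn.from_matrix(R@T0).as_rotvec())
E
```

```text
{'time_s': 4.4, 'eef_pos': [434.194, 278.053, 86.272], 'ee_rot': [0.001, 0.729, 0.684, 0.002], 'force': [-3.953, 0.047, 7.539], 'wrist_torque': [-0.111, 0.728, 0.049], 'grip_width': 0.148, 'grip_force': 107.78}
[ 0.00173132 -0.00318553 -0.06433635]
```

```bash
cat >> h.py <<'E'
import pickle
def save(st): pickle.dump(st,open("cmd.pkl","wb"))
def load(): return pickle.load(open("cmd.pkl","rb"))
E
python3 - <<'E'
from h import *
s=now(); A=[*s[0],-.0643,0]; U=A[:]; U[2]=202.3
F=[500.3,-17.2,202.3,-.0563,0]
s=(s[0],Rt(-.0643,0))
save(rows(path(A,U,10,4)+path(U,F,22,6),-1,s))
E
```

```text
[{"offset":[0,0,-0.02],"dr":[0,0,0],"hand":-1},{"offset":[0,0,-0.061],"dr":[0,0,0],"hand":-1},{"offset":[0,0,-0.1],"dr":[0,0,0],"hand":-1},{"offset":[0,0,-0.141],"dr":[0,0,0],"hand":-1},{"offset":[0,0,-0.161],"dr":[0,0,0],"hand":-1},{"offset":[0,0,-0.162],"dr":[0,0,0],"hand":-1},{"offset":[0,0,-0.141],"dr":[0,0,0],"hand":-1},{"offset":[0,0,-0.1],"dr":[0,0,0],"hand":-1}]
[{"offset":[0,0,-0.061],"dr":[0,0,0],"hand":-1},{"offset":[0,0,-0.02],"dr":[0,0,0],"hand":-1},{"offset":[-0.013,0.004,0],"dr":[0,0,0],"hand":-1},{"offset":[-0.037,0.011,0],"dr":[0,0,0],"hand":-1},{"offset":[-0.063,0.018,0],"dr":[0,0,0],"hand":-1},{"offset":[-0.089,0.026,0],"dr":[0,0,-0.001],"hand":-1},{"offset":[-0.113,0.033,0],"dr":[0,0,0],"hand":-1},{"offset":[-0.139,0.041,0],"dr":[0,0,-0.001],"hand":-1}]
[{"offset":[-0.151,0.044,0],"dr":[0,0,-0.001],"hand":-1},{"offset":[-0.151,0.043,0],"dr":[0,0,0],"hand":-1},{"offset":[-0.152,0.044,0],"dr":[0,0,-0.001],"hand":-1},{"offset":[-0.151,0.044,0],"dr":[0,0,0],"hand":-1},{"offset":[-0.152,0.044,0],"dr":[0,0,-0.001],"hand":-1},{"offset":[-0.151,0.043,0],"dr":[0,0,-0.001],"hand":-1},{"offset":[-0.151,0.044,0],"dr":[0,0,0],"hand":-1},{"offset":[-0.152,0.044,0],"dr":[0,0,-0.001],"hand":-1}]
[{"offset":[-0.151,0.043,0],"dr":[0,0,-0.001],"hand":-1},{"offset":[-0.152,0.043,0],"dr":[0,0,0],"hand":-1},{"offset":[-0.139,0.04,0],"dr":[0,0,-0.001],"hand":-1},{"offset":[-0.113,0.032,0],"dr":[0,0,0],"hand":-1},{"offset":[-0.089,0.025,0],"dr":[0,0,-0.001],"hand":-1},{"offset":[-0.063,0.018,0],"dr":[0,0,0],"hand":-1},{"offset":[-0.038,0.011,0],"dr":[0,0,0],"hand":-1},{"offset":[-0.013,0.004,0],"dr":[0,0,0],"hand":-1}]
```

{"name": "arm_command", "arguments": {
  "increments": [
    {"offset":[0,0,-0.02],"dr":[0,0,0],"hand":-1},
    {"offset":[0,0,-0.061],"dr":[0,0,0],"hand":-1},
    {"offset":[0,0,-0.1],"dr":[0,0,0],"hand":-1},
    {"offset":[0,0,-0.141],"dr":[0,0,0],"hand":-1},
    {"offset":[0,0,-0.161],"dr":[0,0,0],"hand":-1},
    {"offset":[0,0,-0.162],"dr":[0,0,0],"hand":-1},
    {"offset":[0,0,-0.141],"dr":[0,0,0],"hand":-1},
    {"offset":[0,0,-0.1],"dr":[0,0,0],"hand":-1}
  ]
}}

```text
time_s: 5.2
eef_pos: [434.1, 277.9, 193.9]
ee_rot: [0.001, 0.73, 0.684, 0.002]
force: [0.1, -0.5, -5.1]
grip_width: 0.149
grip_force: 107.4
```

{"name": "arm_command", "arguments": {
  "increments": [
    {"offset":[0,0,-0.061],"dr":[0,0,0],"hand":-1},
    {"offset":[0,0,-0.02],"dr":[0,0,0],"hand":-1},
    {"offset":[-0.013,0.004,0],"dr":[0,0,0],"hand":-1},
    {"offset":[-0.037,0.011,0],"dr":[0,0,0],"hand":-1},
    {"offset":[-0.063,0.018,0],"dr":[0,0,0],"hand":-1},
    {"offset":[-0.089,0.026,0],"dr":[0,0,-0.001],"hand":-1},
    {"offset":[-0.113,0.033,0],"dr":[0,0,0],"hand":-1},
    {"offset":[-0.139,0.041,0],"dr":[0,0,-0.001],"hand":-1}
  ]
}}

```text
time_s: 6.0
eef_pos: [446.5, 221.1, 201.7]
ee_rot: [0.001, 0.729, 0.685, 0.002]
force: [0.4, -0.2, -4.1]
grip_width: 0.151
grip_force: 107.4
```

{"name": "arm_command", "arguments": {
  "increments": [
    {"offset":[-0.151,0.044,0],"dr":[0,0,-0.001],"hand":-1},
    {"offset":[-0.151,0.043,0],"dr":[0,0,0],"hand":-1},
    {"offset":[-0.152,0.044,0],"dr":[0,0,-0.001],"hand":-1},
    {"offset":[-0.151,0.044,0],"dr":[0,0,0],"hand":-1},
    {"offset":[-0.152,0.044,0],"dr":[0,0,-0.001],"hand":-1},
    {"offset":[-0.151,0.043,0],"dr":[0,0,-0.001],"hand":-1},
    {"offset":[-0.151,0.044,0],"dr":[0,0,0],"hand":-1},
    {"offset":[-0.152,0.044,0],"dr":[0,0,-0.001],"hand":-1}
  ]
}}

```text
time_s: 6.8
eef_pos: [479.4, 72.9, 201.6]
ee_rot: [0.001, 0.728, 0.686, 0.002]
force: [0.3, 0.3, -4.2]
grip_width: 0.149
grip_force: 107.4
```

{"name": "arm_command", "arguments": {
  "increments": [
    {"offset":[-0.151,0.043,0],"dr":[0,0,-0.001],"hand":-1},
    {"offset":[-0.152,0.043,0],"dr":[0,0,0],"hand":-1},
    {"offset":[-0.139,0.04,0],"dr":[0,0,-0.001],"hand":-1},
    {"offset":[-0.113,0.032,0],"dr":[0,0,0],"hand":-1},
    {"offset":[-0.089,0.025,0],"dr":[0,0,-0.001],"hand":-1},
    {"offset":[-0.063,0.018,0],"dr":[0,0,0],"hand":-1},
    {"offset":[-0.038,0.011,0],"dr":[0,0,0],"hand":-1},
    {"offset":[-0.013,0.004,0],"dr":[0,0,0],"hand":-1}
  ]
}}

```text
time_s: 7.6
eef_pos: [500.0, -17.7, 201.5]
ee_rot: [0.001, 0.727, 0.687, 0.002]
force: [-0.4, 0.3, -3.3]
grip_width: 0.15
grip_force: 107.4
```

{"name": "arm_command", "arguments": {
  "increments": [
    {"offset":[0,0,0],"dr":[0,0,0],"hand":-1},
    {"offset":[0,0,0],"dr":[0,0,0],"hand":-1},
    {"offset":[0,0,0],"dr":[0,0,0],"hand":-1}
  ]
}}

```text
time_s: 7.9
eef_pos: [499.9, -17.1, 201.6]
ee_rot: [0.001, 0.727, 0.687, 0.002]
force: [-0.5, 0.0, -4.1]
grip_width: 0.152
grip_force: 107.4
```

```bash
python3 - <<'E'
from h import *
s=ctrl.sense();print({k:np.round(s[k],3).tolist() for k in("time_s","eef_pos","ee_rot","force","wrist_torque","grip_force","joints")})
p,R=now();print(Rn.from_matrix(R@T0).as_euler('ZYX'),load()[0])
for n in("top","side"):
    c=ctrl.capture(n); np.save(f"pics/{n}2.npy",c)
a,b=[np.load(f"pics/{n}2.npy")[:,:,::-1] for n in("top","side")]
f=lambda i:cv2.resize(i,None,fx=4,fy=4,interpolation=cv2.INTER_CUBIC)
cv2.imwrite("pics/c5.png",np.hstack([f(a[75:215,225:325]),f(b[120:260,200:300])]))
E
```

```text
{'time_s': 7.9, 'eef_pos': [499.937, -17.139, 201.565], 'ee_rot': [0.001, 0.727, 0.687, 0.002], 'force': [-0.537, 0.008, -4.054], 'wrist_torque': [-0.115, 0.389, 0.029], 'grip_force': 107.421, 'joints': [-0.27, 0.283, 1.619, 0.003, 1.237, -0.215]}
[-0.0561011  -0.00313681  0.00183579] [500.32688227 -17.25074685 202.31180145]
```

View pics/c5.png

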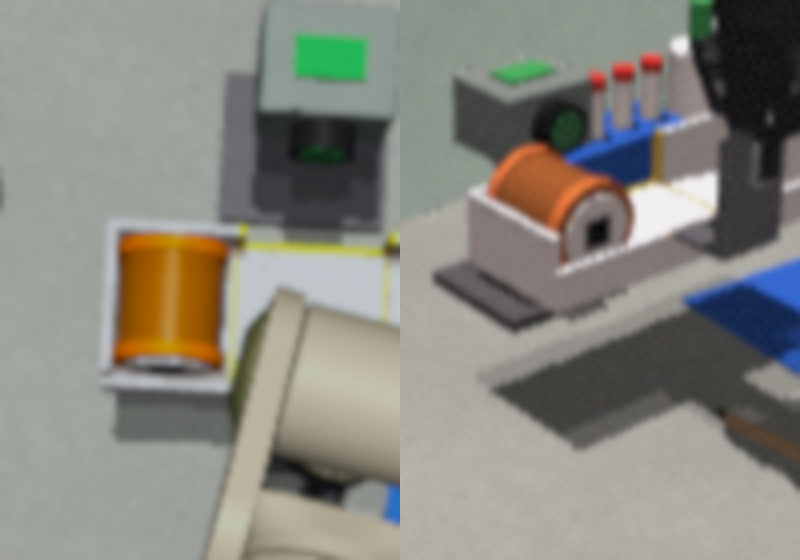

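```bash
cat >> h.py <<'E'
def jar_y(im=None,org=(605,-24.2),psi=-.0563,z=170,rows_=(134,147),dbg=False):
    """tray-y of jar from far ring in top view"""
    if im is None: im=ctrl.capture("top")
    im=im.astype(int); m=(im[:,:,0]>130)&(im[:,:,0]-im[:,:,2]>100)&(im[:,:,1]<0.62*im[:,:,0])
    ys=[]
    for r in range(*rows_):
        c=np.where(m[r])[0]; c=c[(c>200)&(c<400)]
        if len(c)<8: continue
        # sub-pixel via extents
        X=unproj("top",[((c.min()+c.max())/2,r)],z)[0]; d=X[:2]-np.array(org)
        ys.append((-np.sin(psi)*d[0]+np.cos(psi)*d[1],len(c), np.cos(psi)*d[0]+np.sin(psi)*d[1]))
    return np.array(ys)
E
python3 - <<'E'
from h import *
C=lambda u,v:(225+u/4-.37,75+v/4-.37)
S=lambda u,v:(200+(u-400)/4-.37,120+v/4-.37)
zo=115.5
o={"top":[((56,146,60+zo),C(105,219)),((-56,146,60+zo),C(100,388)),((-50,54,zo+12.8),C(231,385)),((56,54,zo+14),C(243,244)),((56,-54,zo+14),C(391,250))],
"side":[((-56,146,zo),S(553,310)),((-56,146,34+zo),S(558,272)),((56,146,60+zo),S(470,190))]}
for k in (0,3,-3):
  oo={n:[((a,b,c+k),q) for (a,b,c),q in v] for n,v in o.items()}
  p,r=fit(oo,[605,-24,-.056]);print(k,p,r.round(1).tolist(),(r**2).sum())
print(jar_y(np.load("pics/top2.npy")).round(1).tolist())
E
```

```text
0 [ 6.02841859e+02 -2.35337620e+01 -6.26706197e-02] [[1.5, -0.0], [0.3, -2.6], [0.1, 0.7], [-0.9, -0.5], [-0.3, 0.3], [1.2, 1.0], [0.1, 0.4], [-0.8, 0.2]] 14.188104213907453
3 [ 6.01999059e+02 -2.28271873e+01 -5.92302774e-02] [[1.2, 0.2], [0.0, -2.3], [-0.0, 0.9], [-1.2, -0.4], [-0.5, 0.2], [1.4, 0.4], [0.2, -0.3], [-0.7, -0.5]] 12.235252624971212
-3 [ 6.03581317e+02 -2.40744198e+01 -6.48222674e-02] [[1.8, -0.1], [0.4, -2.8], [0.2, 0.6], [-0.7, -0.5], [-0.2, 0.3], [1.0, 1.7], [-0.1, 1.1], [-0.8, 0.9]] 19.45080859146153
[[103.4, 15.0, 42.3], [103.2, 18.0, 39.4], [101.7, 22.0, 36.6], [100.1, 20.0, 33.9], [101.4, 17.0, 31.0], [102.6, 16.0, 28.0], [102.5, 16.0, 25.2], [102.3, 16.0, 22.4], [102.2, 14.0, 19.5], [103.4, 15.0, 16.6], [103.3, 16.0, 13.8], [103.1, 16.0, 11.0]]
```

```bash
cat >> h.py <<'E'
def jar_y(im=None,org=(603.5,-24),psi=-.0563,z=170,rows_=(136,146),lo=150,hi=420):
    if im is None: im=ctrl.capture("top")
    im=im.astype(int); m=(im[:,:,0]>90)&(im[:,:,0]-im[:,:,2]>60)&(im[:,:,1]<0.72*im[:,:,0])
    ys=[]
    for r in range(*rows_):
        c=np.where(m[r])[0]; c=c[(c>lo)&(c<hi)]
        if len(c)<8: continue
        d=unproj("top",[((c.min()+c.max())/2,r)],z)[0][:2]-np.array(org)
        ys.append((-np.sin(psi)*d[0]+np.cos(psi)*d[1],c.max()-c.min()+1))
    return np.array(ys)
P=[np.array([605.1,-24.2,170.])]; PSI=-.0563
def tgt(a,P=(605.1,-24.2,170.),psi=PSI):
    B=Rt(psi,a)@T0; return [*(np.array(P)+B@[-105,1,32.3]),psi,a]
def go(As,P=(605.1,-24.2,170.),psi=PSI): save(rows([tgt(a,P,psi) for a in As],-1,load()))
def stroke(y0,y1,n,mu=.01,v0=0,tail=0):
    """quintic y0->y1 (mm) in n rows, tilt at row ends"""
    T=n*.1; D=(y1-y0)/1e3; v0=v0/1e3; s=np.sign(D); t=np.arange(1,n+1)*.1
    M=np.array([[T**3,T**4,T**5],[3*T**2,4*T**3,5*T**4],[6*T,12*T**2,20*T**3]])
    c=np.linalg.solve(M,[D-v0*T,-v0,0])
    y=y0/1e3+v0*t+c[0]*t**3+c[1]*t**4+c[2]*t**5; ydd=6*c[0]*t+12*c[1]*t**2+20*c[2]*t**3
    a=y/1.2-ydd/6.5-s*mu*np.where(t<T-.05,1,0)
    return list(a)+[y1/1200]*tail
def look():
    s=ctrl.sense(); out=[]
    for k in range(3):
        j=jar_y(); out.append(round(float(np.median(j[:,0])),1)); w=np.median(j[:,1])
    p,R=now(); e=Rn.from_matrix(R@T0).as_euler('ZXY')
    print("t",round(s['time_s'],2),"jar",out,"w",w,"tilt",e.round(4),"cmd tilt",Rn.from_matrix(load()[1]@T0).as_euler('ZXY').round(4),"pos",p.round(1))
E
python3 - <<'E'
from h import *
print(jar_y(np.load("pics/top2.npy")).round(1).tolist())
# first tray y shift fixed by tgt; show jump
print(np.array(tgt(0)).round(2),load()[0].round(2))
go(list(.076*ramp(8,3)))
print(np.round(stroke(100,75,8),3))
E
```

```text
[[246.5, 131.0], [246.3, 131.0], [246.1, 131.0], [244.5, 130.0], [244.3, 128.0], [241.4, 126.0], [241.2, 124.0], [239.6, 123.0], [238.0, 122.0], [236.5, 121.0]]
[ 5.0032e+02 -1.7290e+01  2.0230e+02 -6.0000e-02  0.0000e+00] [500.33 -17.25 202.31]
[{"offset":[-0.001,0,0],"dr":[0,0.003,0],"hand":-1},{"offset":[-0.002,0,0],"dr":[0,0.01,0],"hand":-1},{"offset":[-0.003,0,0],"dr":[0,0.016,0],"hand":-1},{"offset":[-0.005,0,0],"dr":[0,0.019,0],"hand":-1},{"offset":[-0.004,0,0],"dr":[0,0.02,0],"hand":-1},{"offset":[-0.003,0,0],"dr":[0,0.016,0],"hand":-1},{"offset":[-0.002,0,0],"dr":[0,0.01,0],"hand":-1},{"offset":[-0.001,0,0],"dr":[0,0.003,0],"hand":-1}]
[0.123 0.125 0.109 0.083 0.057 0.041 0.043 0.062]
```

```bash
sed -i 's/lo=150,hi=420/lo=235,hi=330/' h.py; python3 - <<'E'
from h import *
print(jar_y(np.load("pics/top2.npy")).round(1).tolist())
E
```

```text
[[101.7, 27.0], [101.6, 27.0], [101.4, 27.0], [101.3, 27.0], [101.1, 25.0], [101.0, 25.0], [102.2, 24.0], [102.1, 24.0], [101.9, 24.0], [101.8, 24.0]]
```

{"name": "arm_command", "arguments": {
  "increments": [
    {"offset":[-0.001,0,0],"dr":[0,0.003,0],"hand":-1},
    {"offset":[-0.002,0,0],"dr":[0,0.01,0],"hand":-1},
    {"offset":[-0.003,0,0],"dr":[0,0.016,0],"hand":-1},
    {"offset":[-0.005,0,0],"dr":[0,0.019,0],"hand":-1},
    {"offset":[-0.004,0,0],"dr":[0,0.02,0],"hand":-1},
    {"offset":[-0.003,0,0],"dr":[0,0.016,0],"hand":-1},
    {"offset":[-0.002,0,0],"dr":[0,0.01,0],"hand":-1},
    {"offset":[-0.001,0,0],"dr":[0,0.003,0],"hand":-1}
  ]
}}

```text
time_s: 8.8
eef_pos: [499.8, -20.2, 201.5]
ee_rot: [-0.026, 0.726, 0.686, 0.03]
force: [-0.1, 0.3, -4.6]
grip_width: 0.149
grip_force: 107.4
```

```bash
python3 - <<'E'
from h import *
look()
go(stroke(100,75,8))
E
```

```text
t 8.8 jar [100.6, 100.6, 100.6] w 25.0 tilt [-0.0564  0.0779 -0.0032] cmd tilt [-0.0564  0.0762  0.    ] pos [499.9 -20.  201.5]
[{"offset":[-0.012,0,-0.001],"dr":[0,0.059,0],"hand":-1},{"offset":[-0.001,0,0],"dr":[0,0.003,0],"hand":-1},{"offset":[0.004,0,0.001],"dr":[0,-0.021,0],"hand":-1},{"offset":[0.007,0,0],"dr":[0,-0.032,0],"hand":-1},{"offset":[0.007,0,0],"dr":[0,-0.033,0],"hand":-1},{"offset":[0.005,0,0],"dr":[0,-0.021,0],"hand":-1},{"offset":[-0.001,0,0],"dr":[0,0.003,0],"hand":-1},{"offset":[-0.005,0,0],"dr":[0,0.025,0],"hand":-1}]
```

{"name": "arm_command", "arguments": {
  "increments": [
    {"offset":[-0.012,0,-0.001],"dr":[0,0.059,0],"hand":-1},
    {"offset":[-0.001,0,0],"dr":[0,0.003,0],"hand":-1},
    {"offset":[0.004,0,0.001],"dr":[0,-0.021,0],"hand":-1},
    {"offset":[0.007,0,0],"dr":[0,-0.032,0],"hand":-1},
    {"offset":[0.007,0,0],"dr":[0,-0.033,0],"hand":-1},
    {"offset":[0.005,0,0],"dr":[0,-0.021,0],"hand":-1},
    {"offset":[-0.001,0,0],"dr":[0,0.003,0],"hand":-1},
    {"offset":[-0.005,0,0],"dr":[0,0.025,0],"hand":-1}
  ]
}}

```text
time_s: 9.75
eef_pos: [499.9, -19.0, 201.6]
ee_rot: [-0.021, 0.726, 0.687, 0.025]
force: [-0.3, -0.0, -4.1]
grip_width: 0.149
grip_force: 107.4
```

```bash
sed -i 's/np.median(j\[:,0\])/np.mean(j[:,0])/' h.py; python3 - <<'E'
from h import *
look()
E
```

```text
t 9.75 jar [73.1, 72.6, 71.7] w 24.5 tilt [-0.0573  0.0649 -0.0031] cmd tilt [-0.0564  0.0628  0.    ] pos [499.9 -20.  201.5]
```

```bash
python3 - <<'E'
from h import *
go(stroke(71,46,8,v0=-5))
E
```

```text
[{"offset":[-0.009,0,0],"dr":[0,0.041,0],"hand":-1},{"offset":[0,0,0],"dr":[0,0.002,0],"hand":-1},{"offset":[0.004,0,0],"dr":[0,-0.02,0],"hand":-1},{"offset":[0.006,0,0.001],"dr":[0,-0.031,0],"hand":-1},{"offset":[0.007,0,0],"dr":[0,-0.03,0],"hand":-1},{"offset":[0.004,0,0],"dr":[0,-0.019,0],"hand":-1},{"offset":[-0.001,0,0],"dr":[0,0.003,0],"hand":-1},{"offset":[-0.005,0,0],"dr":[0,0.023,0],"hand":-1}]
```

{"name": "arm_command", "arguments": {
  "increments": [
    {"offset":[-0.009,0,0],"dr":[0,0.041,0],"hand":-1},
    {"offset":[0,0,0],"dr":[0,0.002,0],"hand":-1},
    {"offset":[0.004,0,0],"dr":[0,-0.02,0],"hand":-1},
    {"offset":[0.006,0,0.001],"dr":[0,-0.031,0],"hand":-1},
    {"offset":[0.007,0,0],"dr":[0,-0.03,0],"hand":-1},
    {"offset":[0.004,0,0],"dr":[0,-0.019,0],"hand":-1},
    {"offset":[-0.001,0,0],"dr":[0,0.003,0],"hand":-1},
    {"offset":[-0.005,0,0],"dr":[0,0.023,0],"hand":-1}
  ]
}}

```text
time_s: 10.7
eef_pos: [499.9, -18.3, 201.6]
ee_rot: [-0.013, 0.726, 0.687, 0.016]
force: [-0.4, -0.0, -3.4]
grip_width: 0.149
grip_force: 107.4
```

```bash
python3 - <<'E'
from h import *
look()
go(stroke(46,21,8))
E
```

```text
t 10.7 jar [49.6, 49.4, 49.2] w 25.0 tilt [-0.0572  0.0405 -0.0032] cmd tilt [-0.0564  0.0385  0.    ] pos [499.9 -19.2 201.5]
[{"offset":[-0.01,0,0],"dr":[0,0.05,0],"hand":-1},{"offset":[-0.001,0,0],"dr":[0,0.003,0],"hand":-1},{"offset":[0.004,0,0],"dr":[0,-0.021,0],"hand":-1},{"offset":[0.007,0,0],"dr":[0,-0.033,0],"hand":-1},{"offset":[0.007,0,0],"dr":[0,-0.033,0],"hand":-1},{"offset":[0.005,0,0.001],"dr":[0,-0.02,0],"hand":-1},{"offset":[-0.001,0,0],"dr":[0,0.003,0],"hand":-1},{"offset":[-0.005,0,0],"dr":[0,0.024,0],"hand":-1}]
```

```bash
python3 - <<'E'
from h import *
t=tgt(.0385); save((np.array(t[:3]),Rt(PSI,.0385)))
go(stroke(48,23,8))
E
```

```text
[{"offset":[-0.011,0,0],"dr":[0,0.052,0],"hand":-1},{"offset":[-0.001,0,0],"dr":[0,0.003,0],"hand":-1},{"offset":[0.005,0,0],"dr":[0,-0.021,0],"hand":-1},{"offset":[0.007,0,0],"dr":[0,-0.033,0],"hand":-1},{"offset":[0.007,0,0.001],"dr":[0,-0.032,0],"hand":-1},{"offset":[0.004,0,0],"dr":[0,-0.021,0],"hand":-1},{"offset":[-0.001,0,0],"dr":[0,0.003,0],"hand":-1},{"offset":[-0.005,0,0],"dr":[0,0.024,0],"hand":-1}]
```

{"name": "arm_command", "arguments": {
  "increments": [
    {"offset":[-0.011,0,0],"dr":[0,0.052,0],"hand":-1},
    {"offset":[-0.001,0,0],"dr":[0,0.003,0],"hand":-1},
    {"offset":[0.005,0,0],"dr":[0,-0.021,0],"hand":-1},
    {"offset":[0.007,0,0],"dr":[0,-0.033,0],"hand":-1},
    {"offset":[0.007,0,0.001],"dr":[0,-0.032,0],"hand":-1},
    {"offset":[0.004,0,0],"dr":[0,-0.021,0],"hand":-1},
    {"offset":[-0.001,0,0],"dr":[0,0.003,0],"hand":-1},
    {"offset":[-0.005,0,0],"dr":[0,0.024,0],"hand":-1}
  ]
}}

```text
time_s: 11.65
eef_pos: [500.0, -17.7, 201.5]
ee_rot: [-0.006, 0.726, 0.687, 0.009]
force: [-0.5, -0.5, -4.0]
grip_width: 0.149
grip_force: 107.4
```

```bash
python3 - <<'E'
from h import *
look()
j=jar_y();print(j.round(1).tolist())
E
```

```text
t 11.65 jar [30.0, 29.9, 29.9] w 25.5 tilt [-0.0573  0.0209 -0.0032] cmd tilt [-0.0563  0.0189  0.    ] pos [500.  -18.6 201.5]
[[32.1, 27.0], [30.6, 28.0], [29.1, 27.0], [29.0, 27.0], [28.9, 25.0], [28.7, 25.0], [30.0, 24.0], [29.9, 24.0], [29.7, 24.0], [29.6, 24.0]]
```

```bash
python3 - <<'E'
from h import *
go(stroke(29,0,8,mu=.012))
E
```

```text
[{"offset":[-0.014,0,0],"dr":[0,0.065,0],"hand":-1},{"offset":[0,0,0],"dr":[0,0.004,0],"hand":-1},{"offset":[0.005,0,0],"dr":[0,-0.024,0],"hand":-1},{"offset":[0.008,0,0],"dr":[0,-0.038,0],"hand":-1},{"offset":[0.008,0,0.001],"dr":[0,-0.038,0],"hand":-1},{"offset":[0.005,0,0],"dr":[0,-0.024,0],"hand":-1},{"offset":[-0.001,0,0],"dr":[0,0.003,0],"hand":-1},{"offset":[-0.006,0,0],"dr":[0,0.028,0],"hand":-1}]
```

{"name": "arm_command", "arguments": {
  "increments": [
    {"offset":[-0.014,0,0],"dr":[0,0.065,0],"hand":-1},
    {"offset":[0,0,0],"dr":[0,0.004,0],"hand":-1},
    {"offset":[0.005,0,0],"dr":[0,-0.024,0],"hand":-1},
    {"offset":[0.008,0,0],"dr":[0,-0.038,0],"hand":-1},
    {"offset":[0.008,0,0.001],"dr":[0,-0.038,0],"hand":-1},
    {"offset":[0.005,0,0],"dr":[0,-0.024,0],"hand":-1},
    {"offset":[-0.001,0,0],"dr":[0,0.003,0],"hand":-1},
    {"offset":[-0.006,0,0],"dr":[0,0.028,0],"hand":-1}
  ]
}}

```text
time_s: 12.65
eef_pos: [500.0, -17.1, 201.5]
ee_rot: [0.0, 0.726, 0.687, 0.002]
force: [-0.8, 0.1, -4.8]
grip_width: 0.152
grip_force: 107.4
```

```bash
python3 - <<'E'
from h import *
look()
for n in("top","side"):
    c=ctrl.capture(n); np.save(f"pics/{n}3.npy",c)
a,b=[np.load(f"pics/{n}3.npy")[:,:,::-1] for n in("top","side")]
print(jar_y(np.load("pics/top3.npy")).round(1).tolist())
f=lambda i:cv2.resize(i,None,fx=5,fy=5,interpolation=cv2.INTER_CUBIC)
cv2.imwrite("pics/c6.png",np.hstack([f(a[95:185,245:325]),f(b[125:215,200:280])]))
E
```

```text
t 12.65 jar [4.3, 3.6, 3.1] w 25.5 tilt [-0.0576  0.0021 -0.0032] cmd tilt [-0.0563  0.      0.    ] pos [500.  -18.1 201.5]
[[4.3, 23.0], [2.8, 26.0], [4.1, 27.0], [1.2, 27.0], [2.5, 26.0], [2.3, 26.0], [3.6, 25.0], [2.1, 24.0], [2.0, 24.0], [1.9, 24.0]]
```

View pics/c6.png

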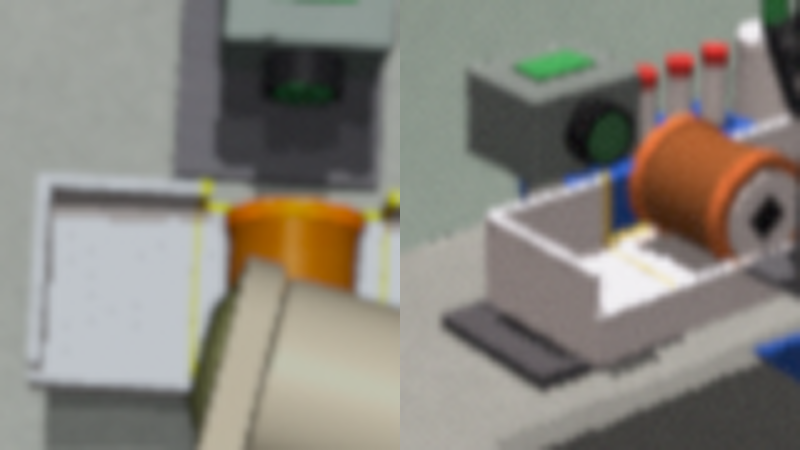

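The jar's far ring is centred at crop (295,215), between the yellow posts at 205 and 393 and in line with the lens at (302,95). It sits within about 3 mm of the middle. I'll hold here.

{"name": "arm_command", "arguments": {
  "increments": [
    {"offset":[0,0,0],"dr":[0,0,0],"hand":-1},
    {"offset":[0,0,0],"dr":[0,0,0],"hand":-1},
    {"offset":[0,0,0],"dr":[0,0,0],"hand":-1},
    {"offset":[0,0,0],"dr":[0,0,0],"hand":-1},
    {"offset":[0,0,0],"dr":[0,0,0],"hand":-1}
  ]
}}

```text
time_s: 13.4
eef_pos: [500.0, -17.6, 201.5]
ee_rot: [0.001, 0.727, 0.687, 0.002]
force: [-0.3, -0.0, -4.6]
grip_width: 0.145
grip_force: 107.4
```

```bash
python3 - <<'E'
from h import *
look()
E
```

```text
t 13.4 jar [3.8, 3.8, 3.8] w 25.0 tilt [-0.0566  0.0017 -0.0032] cmd tilt [-0.0563  0.      0.    ] pos [500.  -17.6 201.5]
```

{"name": "arm_command", "arguments": {
  "increments": [
    {"offset":[0,0,0],"dr":[0,0,0],"hand":-1},
    {"offset":[0,0,0],"dr":[0,0,0],"hand":-1},
    {"offset":[0,0,0],"dr":[0,0,0],"hand":-1},
    {"offset":[0,0,0],"dr":[0,0,0],"hand":-1},
    {"offset":[0,0,0],"dr":[0,0,0],"hand":-1},
    {"offset":[0,0,0],"dr":[0,0,0],"hand":-1},
    {"offset":[0,0,0],"dr":[0,0,0],"hand":-1},
    {"offset":[0,0,0],"dr":[0,0,0],"hand":-1}
  ]
}}

```text
time_s: 14.35
eef_pos: [500.0, -17.6, 201.5]
ee_rot: [0.001, 0.727, 0.687, 0.002]
force: [0.1, -0.0, -3.3]
grip_width: 0.153
grip_force: 107.4
```

{"name": "arm_command", "arguments": {
  "increments": [
    {"offset":[0,0,0],"dr":[0,0,0],"hand":-1},
    {"offset":[0,0,0],"dr":[0,0,0],"hand":-1},
    {"offset":[0,0,0],"dr":[0,0,0],"hand":-1},
    {"offset":[0,0,0],"dr":[0,0,0],"hand":-1},
    {"offset":[0,0,0],"dr":[0,0,0],"hand":-1},
    {"offset":[0,0,0],"dr":[0,0,0],"hand":-1},
    {"offset":[0,0,0],"dr":[0,0,0],"hand":-1},
    {"offset":[0,0,0],"dr":[0,0,0],"hand":-1}
  ]
}}

```text
time_s: 15.15
eef_pos: [500.0, -17.6, 201.5]
ee_rot: [0.001, 0.727, 0.687, 0.002]
force: [0.9, 0.5, -4.4]
grip_width: 0.153
grip_force: 107.4
```

```bash
python3 - <<'E'
from h import *
look()
E
```

```text
t 15.15 jar [3.8, 3.8, 3.9] w 25.0 tilt [-0.0566  0.0017 -0.0032] cmd tilt [-0.0563  0.      0.    ] pos [500.  -17.6 201.5]
```

{"name": "arm_command", "arguments": {
  "increments": [
    {"offset":[0,0,0],"dr":[0,0,0],"hand":-1},
    {"offset":[0,0,0],"dr":[0,0,0],"hand":-1},
    {"offset":[0,0,0],"dr":[0,0,0],"hand":-1},
    {"offset":[0,0,0],"dr":[0,0,0],"hand":-1},
    {"offset":[0,0,0],"dr":[0,0,0],"hand":-1},
    {"offset":[0,0,0],"dr":[0,0,0],"hand":-1},
    {"offset":[0,0,0],"dr":[0,0,0],"hand":-1},
    {"offset":[0,0,0],"dr":[0,0,0],"hand":-1}
  ]
}}

```text
time_s: 16.1
eef_pos: [500.0, -17.6, 201.5]
ee_rot: [0.001, 0.727, 0.687, 0.002]
force: [-0.2, 0.2, -4.5]
grip_width: 0.149
grip_force: 107.4
```

{"name": "arm_command", "arguments": {
  "increments": [
    {"offset":[0,0,0],"dr":[0,0,0],"hand":-1},
    {"offset":[0,0,0],"dr":[0,0,0],"hand":-1},
    {"offset":[0,0,0],"dr":[0,0,0],"hand":-1},
    {"offset":[0,0,0],"dr":[0,0,0],"hand":-1},
    {"offset":[0,0,0],"dr":[0,0,0],"hand":-1},
    {"offset":[0,0,0],"dr":[0,0,0],"hand":-1},
    {"offset":[0,0,0],"dr":[0,0,0],"hand":-1},
    {"offset":[0,0,0],"dr":[0,0,0],"hand":-1}
  ]
}}

```text
time_s: 16.9
eef_pos: [500.0, -17.6, 201.5]
ee_rot: [0.001, 0.727, 0.687, 0.002]
force: [-0.3, -0.2, -4.0]
grip_width: 0.148
grip_force: 107.4
```

{"name": "arm_command", "arguments": {
  "increments": [
    {"offset":[0,0,0],"dr":[0,0,0],"hand":-1},
    {"offset":[0,0,0],"dr":[0,0,0],"hand":-1},
    {"offset":[0,0,0],"dr":[0,0,0],"hand":-1},
    {"offset":[0,0,0],"dr":[0,0,0],"hand":-1},
    {"offset":[0,0,0],"dr":[0,0,0],"hand":-1},
    {"offset":[0,0,0],"dr":[0,0,0],"hand":-1},
    {"offset":[0,0,0],"dr":[0,0,0],"hand":-1},
    {"offset":[0,0,0],"dr":[0,0,0],"hand":-1}
  ]
}}

```text
time_s: 17.7
eef_pos: [500.0, -17.6, 201.5]
ee_rot: [0.001, 0.727, 0.687, 0.002]
force: [-0.3, -0.2, -4.4]
grip_width: 0.151
grip_force: 107.4
```

{"name": "arm_command", "arguments": {
  "increments": [
    {"offset":[0,0,0],"dr":[0,0,0],"hand":-1},
    {"offset":[0,0,0],"dr":[0,0,0],"hand":-1},
    {"offset":[0,0,0],"dr":[0,0,0],"hand":-1},
    {"offset":[0,0,0],"dr":[0,0,0],"hand":-1},
    {"offset":[0,0,0],"dr":[0,0,0],"hand":-1},
    {"offset":[0,0,0],"dr":[0,0,0],"hand":-1}
  ]
}}

```text
time_s: 18.3
eef_pos: [500.0, -17.6, 201.5]
ee_rot: [0.001, 0.727, 0.687, 0.002]
force: [-0.1, -0.3, -3.3]
grip_width: 0.152
grip_force: 107.4
```

```bash
python3 - <<'E'
from h import *
look()
E
```

```text
t 18.3 jar [3.9, 3.9, 3.9] w 25.0 tilt [-0.0567  0.0018 -0.0032] cmd tilt [-0.0563  0.      0.    ] pos [500.  -17.6 201.5]
```

```bash
python3 - <<'E'
from h import *
def G(n):
    im=np.load(f"pics/{n}3.npy").astype(int); m=((im[:,:,1]-im[:,:,0]>40)&(im[:,:,1]-im[:,:,2]>30)).astype(np.uint8)
    k,l,s,c=cv2.connectedComponentsWithStats(m); return [(s[i].tolist()) for i in range(1,k) if s[i][4]>60]
for n in("top","side"):
    for b in G(n):
        x,y,w,h,a=b; print(n,b,[unproj(n,[(x,y+h),(x+w,y)],z)[:,:2].round().tolist() for z in (0,60,200)])
t0=load()
A=np.array([500.32,-17.29,202.3,-.0563]); B=np.array([415.9,-263.0,202.3,-.132])
n=56; s=np.arange(1,n+1)/n; q=10*s**3-15*s**4+6*s**5; qdd=(60*s-180*s**2+120*s**3)/(n*.1)**2
d=(B-A)[:2]; Ly=(d@[np.sin(.095),np.cos(.095)])/1e3
# tray origin travel along tray y incl. yaw of 105 mm lever
o=lambda p:p[:2]+105*np.array([np.cos(p[3]),np.sin(p[3])])
d=o(B)-o(A); Ly=(-np.sin(-.095)*d[0]+np.cos(.095)*d[1])/1e3; print("Ly",Ly)
a=.002*np.minimum(1,np.minimum(s*8,(1-s)*8))-.103*Ly*qdd
print("acc max",abs(Ly*qdd).max(),"tilt max",abs(a).max())
T=[[*(A+(B-A)*k)[:3],(A+(B-A)*k)[3],ai] for k,ai in zip(q,a)]
save(rows(T,-1,t0))
E
```

```text
top [418, 53, 12, 12, 83] [[[922.0, -411.0], [962.0, -452.0]], [[899.0, -390.0], [937.0, -429.0]], [[844.0, -341.0], [878.0, -376.0]]]
top [298, 83, 19, 12, 212] [[[824.0, -25.0], [863.0, -86.0]], [[804.0, -20.0], [842.0, -79.0]], [[758.0, -7.0], [792.0, -60.0]]]
top [105, 149, 11, 16, 163] [[[599.0, 581.0], [650.0, 548.0]], [[588.0, 562.0], [637.0, 530.0]], [[564.0, 517.0], [608.0, 489.0]]]
top [484, 149, 13, 16, 198] [[[597.0, -602.0], [647.0, -646.0]], [[586.0, -574.0], [635.0, -616.0]], [[562.0, -507.0], [606.0, -545.0]]]
top [77, 150, 12, 16, 184] [[[596.0, 668.0], [647.0, 633.0]], [[586.0, 645.0], [634.0, 612.0]], [[561.0, 593.0], [605.0, 562.0]]]
top [344, 253, 58, 43, 2081] [[[197.0, -156.0], [325.0, -335.0]], [[203.0, -145.0], [326.0, -318.0]], [[216.0, -120.0], [327.0, -276.0]]]
side [386, 163, 23, 33, 379] [[[368.0, -428.0], [458.0, -768.0]], [[316.0, -320.0], [399.0, -633.0]], [[195.0, -68.0], [261.0, -316.0]]]
side [88, 264, 19, 17, 182] [[[642.0, 574.0], [675.0, 504.0]], [[568.0, 600.0], [598.0, 536.0]], [[395.0, 661.0], [419.0, 611.0]]]
side [54, 279, 20, 19, 208] [[[6
[... 2689 characters left out ...]
et":[-0.034,-0.007,0],"dr":[0,0,0.002],"hand":-1},{"offset":[-0.03,-0.006,0],"dr":[0,0,0.001],"hand":-1},{"offset":[-0.027,-0.005,0],"dr":[0,0,0.001],"hand":-1},{"offset":[-0.022,-0.005,0],"dr":[0,0.001,0.001],"hand":-1},{"offset":[-0.019,-0.004,0],"dr":[0,0,0.001],"hand":-1}]
[{"offset":[-0.015,-0.003,0],"dr":[0,0,0.001],"hand":-1},{"offset":[-0.012,-0.002,0],"dr":[0,0,0],"hand":-1},{"offset":[-0.009,-0.002,0],"dr":[0,0,0.001],"hand":-1},{"offset":[-0.006,-0.001,0],"dr":[0,0.001,0],"hand":-1},{"offset":[-0.004,-0.001,0],"dr":[0,0,0],"hand":-1},{"offset":[-0.002,-0.001,0],"dr":[0,0.001,0],"hand":-1},{"offset":[-0.001,0,0],"dr":[0,0,0],"hand":-1},{"offset":[0,0,0],"dr":[0,0.001,0],"hand":-1}]
```

```bash
python3 - <<'E'
from h import *
a,b=[np.load(f"pics/{n}3.npy")[:,:,::-1] for n in("top","side")]
f=lambda i:cv2.resize(i,(400,400),interpolation=cv2.INTER_CUBIC)
cv2.imwrite("pics/c7.png",np.hstack([f(a[180:320,290:430]),f(b[60:260,290:490])]))
E
```

```text
(no output)
```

View pics/c7.png

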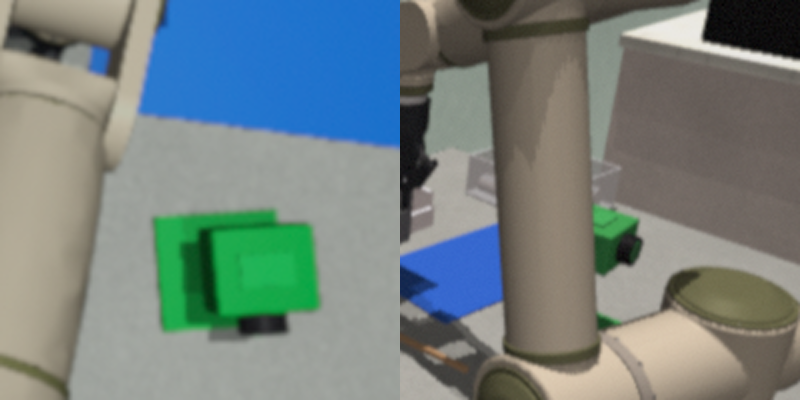

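Crop 9 shows the green look-alike standing upright, its head at top-crop (265,270). That puts it around x 225–310, y −160 to −275, z ≤ 206. The gripper body will stay at x ≥ 366 and the wrist housing above z ≈ 230, so the route is clear. Next I carry the tray over gently.

{"name": "arm_command", "arguments": {
  "increments": [
    {"offset":[0,0,0],"dr":[0,0.001,0],"hand":-1},
    {"offset":[-0.001,0,0],"dr":[0,0.002,0],"hand":-1},
    {"offset":[-0.002,-0.001,0],"dr":[0,0.001,0],"hand":-1},
    {"offset":[-0.003,-0.001,0],"dr":[0,0.001,0],"hand":-1},
    {"offset":[-0.007,-0.002,0],"dr":[0,0.001,0.001],"hand":-1},
    {"offset":[-0.008,-0.002,0],"dr":[0,0.001,0],"hand":-1},
    {"offset":[-0.012,-0.003,0],"dr":[0,0.001,0.001],"hand":-1},
    {"offset":[-0.015,-0.005,-0.001],"dr":[0,0,0],"hand":-1}
  ]
}}

```text
time_s: 19.25
eef_pos: [497.9, -23.4, 201.6]
ee_rot: [-0.002, 0.727, 0.686, 0.004]
force: [0.3, 0.1, -4.9]
grip_width: 0.147
grip_force: 107.4
```

{"name": "arm_command", "arguments": {
  "increments": [
    {"offset":[-0.019,-0.005,0],"dr":[0,0.001,0.001],"hand":-1},
    {"offset":[-0.022,-0.006,0],"dr":[0,0,0.001],"hand":-1},
    {"offset":[-0.026,-0.007,0],"dr":[0,0,0.001],"hand":-1},
    {"offset":[-0.029,-0.009,0],"dr":[0,0,0.002],"hand":-1},
    {"offset":[-0.034,-0.009,0],"dr":[0,0,0.001],"hand":-1},
    {"offset":[-0.038,-0.01,-0.001],"dr":[0,0,0.002],"hand":-1},
    {"offset":[-0.041,-0.011,0],"dr":[0,-0.001,0.002],"hand":-1},
    {"offset":[-0.045,-0.013,0],"dr":[0,0,0.002],"hand":-1}
  ]
}}

```text
time_s: 20.05
eef_pos: [487.5, -53.6, 201.4]
ee_rot: [-0.002, 0.731, 0.683, 0.004]
force: [0.0, 0.0, -3.6]
grip_width: 0.147
grip_force: 107.4
```

```bash
cat >> h.py <<'E'
def lookm():
    """jar tray-y using current tool pose, wherever it is"""
    p,R=now(); B=R@T0; psi=np.arctan2(B[1,0],B[0,0]); o=p+B@[105,-1,-32.3]
    far=proj("top",o+B@[45,0,0])[0]; mid=proj("top",o)[0]; r=int(far[1])
    j=jar_y(None,o[:2],psi,o[2],(r-1,r+9),int(mid[0])-45,int(mid[0])+45)
    e=Rn.from_matrix(B).as_euler('ZXY')
    print("jar",j[:,0].round(1).tolist(),"w",j[:,1].tolist(),"mean",j[:,0].mean().round(1),"tilt",e.round(4),"pos",p.round(1))
E
python3 -c "
from h import *
lookm()"
```

```text
jar [7.6, 4.7, 3.2, 3.0, 2.9, 4.1, 2.6, 2.5, 3.7] w [20.0, 26.0, 27.0, 27.0, 27.0, 26.0, 25.0, 25.0, 24.0] mean 3.8 tilt [-0.0678  0.008  -0.0031] pos [487.5 -53.6 201.4]
```

{"name": "arm_command", "arguments": {
  "increments": [
    {"offset":[-0.048,-0.013,-0.001],"dr":[0,0,0.002],"hand":-1},
    {"offset":[-0.052,-0.013,0],"dr":[0,0,0.003],"hand":-1},
    {"offset":[-0.054,-0.015,0],"dr":[0,-0.001,0.002],"hand":-1},
    {"offset":[-0.058,-0.015,-0.001],"dr":[0,0,0.003],"hand":-1},
    {"offset":[-0.061,-0.016,0],"dr":[0,-0.001,0.003],"hand":-1},
    {"offset":[-0.062,-0.016,0],"dr":[0,0,0.002],"hand":-1},
    {"offset":[-0.065,-0.017,-0.001],"dr":[0,-0.001,0.003],"hand":-1},
    {"offset":[-0.067,-0.017,0],"dr":[0,0,0.003],"hand":-1}
  ]
}}

```text
time_s: 20.9
eef_pos: [468.7, -108.6, 201.3]
ee_rot: [-0.001, 0.736, 0.677, 0.003]
force: [0.6, 0.4, -4.1]
grip_width: 0.153
grip_force: 107.4
```

{"name": "arm_command", "arguments": {
  "increments": [
    {"offset":[-0.068,-0.017,0],"dr":[0,-0.001,0.004],"hand":-1},
    {"offset":[-0.069,-0.017,0],"dr":[0,0,0.003],"hand":-1},
    {"offset":[-0.07,-0.018,0],"dr":[0,-0.001,0.003],"hand":-1},
    {"offset":[-0.071,-0.017,-0.001],"dr":[0,0,0.003],"hand":-1},
    {"offset":[-0.07,-0.017,0],"dr":[0,-0.001,0.003],"hand":-1},
    {"offset":[-0.07,-0.017,0],"dr":[0,-0.001,0.004],"hand":-1},
    {"offset":[-0.07,-0.016,0],"dr":[0,0,0.003],"hand":-1},
    {"offset":[-0.068,-0.016,0],"dr":[0,-0.001,0.003],"hand":-1}
  ]
}}

```text
time_s: 21.7
eef_pos: [446.3, -173.5, 201.1]
ee_rot: [0.0, 0.743, 0.669, 0.002]
force: [-0.6, -0.4, -4.3]
grip_width: 0.151
grip_force: 107.4
```

{"name": "arm_command", "arguments": {
  "increments": [
    {"offset":[-0.067,-0.015,0],"dr":[0,0,0.003],"hand":-1},
    {"offset":[-0.065,-0.015,0],"dr":[0,-0.001,0.003],"hand":-1},
    {"offset":[-0.064,-0.015,0],"dr":[0,0,0.003],"hand":-1},
    {"offset":[-0.06,-0.013,0],"dr":[0,-0.001,0.003],"hand":-1},
    {"offset":[-0.059,-0.013,0],"dr":[0,0,0.002],"hand":-1},
    {"offset":[-0.055,-0.012,0],"dr":[0,-0.001,0.003],"hand":-1},
    {"offset":[-0.053,-0.012,0],"dr":[0,0,0.002],"hand":-1},
    {"offset":[-0.049,-0.01,0.001],"dr":[0,0,0.002],"hand":-1}
  ]
}}

```text
time_s: 22.5
eef_pos: [427.5, -228.2, 200.9]
ee_rot: [0.001, 0.749, 0.663, 0.001]
force: [0.7, -1.2, -3.7]
grip_width: 0.15
grip_force: 107.4
```

{"name": "arm_command", "arguments": {
  "increments": [
    {"offset":[-0.045,-0.01,0],"dr":[0,0,0.003],"hand":-1},
    {"offset":[-0.042,-0.009,0],"dr":[0,-0.001,0.001],"hand":-1},
    {"offset":[-0.038,-0.008,0],"dr":[0,0,0.002],"hand":-1},
    {"offset":[-0.034,-0.007,0],"dr":[0,0,0.002],"hand":-1},
    {"offset":[-0.03,-0.006,0],"dr":[0,0,0.001],"hand":-1},
    {"offset":[-0.027,-0.005,0],"dr":[0,0,0.001],"hand":-1},
    {"offset":[-0.022,-0.005,0],"dr":[0,0.001,0.001],"hand":-1},
    {"offset":[-0.019,-0.004,0],"dr":[0,0,0.001],"hand":-1}
  ]
}}

```text
time_s: 23.3
eef_pos: [417.3, -257.7, 200.9]
ee_rot: [0.001, 0.752, 0.659, 0.001]
force: [-1.0, -0.6, -4.7]
grip_width: 0.151
grip_force: 107.4
```

{"name": "arm_command", "arguments": {
  "increments": [
    {"offset":[-0.015,-0.003,0],"dr":[0,0,0.001],"hand":-1},
    {"offset":[-0.012,-0.002,0],"dr":[0,0,0],"hand":-1},
    {"offset":[-0.009,-0.002,0],"dr":[0,0,0.001],"hand":-1},
    {"offset":[-0.006,-0.001,0],"dr":[0,0.001,0],"hand":-1},
    {"offset":[-0.004,-0.001,0],"dr":[0,0,0],"hand":-1},
    {"offset":[-0.002,-0.001,0],"dr":[0,0.001,0],"hand":-1},
    {"offset":[-0.001,0,0],"dr":[0,0,0],"hand":-1},
    {"offset":[0,0,0],"dr":[0,0.001,0],"hand":-1}
  ]
}}

```text
time_s: 24.1
eef_pos: [415.5, -263.2, 200.9]
ee_rot: [0.0, 0.752, 0.659, 0.002]
force: [-0.2, -0.9, -4.9]
grip_width: 0.149
grip_force: 107.4
```

```bash
python3 - <<'E'
from h import *
lookm(); lookm(); print(load()[0], ctrl.sense()['force'], Rn.from_matrix(load()[1]@T0).as_euler('ZXY'))
np.save("pics/top4.npy",ctrl.capture("top")); np.save("pics/side4.npy",ctrl.capture("side"))
E
```

```text
jar [18.0, 5.4, -1.7, -2.0, -2.3, -3.9, -2.8, -0.3, -0.5] w [10.0, 23.0, 30.0, 30.0, 28.0, 27.0, 26.0, 26.0, 26.0] mean 1.1 tilt [-0.132   0.0021 -0.0029] pos [ 415.5 -263.2  200.9]
jar [16.6, 5.3, -1.8, -2.0, -2.3, -3.9, -2.8, -0.3, -0.6] w [11.0, 23.0, 30.0, 30.0, 28.0, 27.0, 26.0, 26.0, 26.0] mean 0.9 tilt [-0.1319  0.0021 -0.0029] pos [ 415.5 -263.2  200.9]
[ 415.88270177 -262.96609971  202.34223921] [-0.76582985  0.24996998 -3.91335084] [-1.31697637e-01  4.30139067e-06  1.50403538e-04]
```

{"name": "arm_command", "arguments": {
  "increments": [
    {"offset":[0,0,0.01],"dr":[0,0,0],"hand":-1},
    {"offset":[0,0,0.02],"dr":[0,0,0],"hand":-1},
    {"offset":[0,0,0.03],"dr":[0,0,0],"hand":-1},
    {"offset":[0,0,0.04],"dr":[0,0,0],"hand":-1},
    {"offset":[0,0,0.045],"dr":[0,0,0],"hand":-1},
    {"offset":[0,0,0.045],"dr":[0,0,0],"hand":-1},
    {"offset":[0,0,0.045],"dr":[0,0,0],"hand":-1},
    {"offset":[0,0,0.045],"dr":[0,0,0],"hand":-1}
  ]
}}

```text
time_s: 25.1
eef_pos: [415.6, -263.1, 166.8]
ee_rot: [0.0, 0.752, 0.659, 0.002]
force: [0.5, -0.6, -3.6]
grip_width: 0.149
grip_force: 107.4
```

{"name": "arm_command", "arguments": {
  "increments": [
    {"offset":[0,0,0.045],"dr":[0,0,0],"hand":-1},
    {"offset":[0,0,0.045],"dr":[0,0,0],"hand":-1},
    {"offset":[0,0,0.045],"dr":[0,0,0],"hand":-1},
    {"offset":[0,0,0.045],"dr":[0,0,0],"hand":-1},
    {"offset":[0,0,0.045],"dr":[0,0,0],"hand":-1},
    {"offset":[0,0,0.045],"dr":[0,0,0],"hand":-1},
    {"offset":[0,0,0.045],"dr":[0,0,0],"hand":-1},
    {"offset":[0,0,0.045],"dr":[0,0,0],"hand":-1}
  ]
}}

```text
time_s: 25.9
eef_pos: [415.7, -263.1, 123.7]
ee_rot: [0.0, 0.752, 0.659, 0.002]
force: [0.0, -1.1, -4.7]
grip_width: 0.147
grip_force: 107.4
```

{"name": "arm_command", "arguments": {
  "increments": [
    {"offset":[0,0,0.045],"dr":[0,0,0],"hand":-1},
    {"offset":[0,0,0.045],"dr":[0,0,0],"hand":-1},
    {"offset":[0,0,0.045],"dr":[0,0,0],"hand":-1},
    {"offset":[0,0,0.04],"dr":[0,0,0],"hand":-1},
    {"offset":[0,0,0.03],"dr":[0,0,0],"hand":-1},
    {"offset":[0,0,0.02],"dr":[0,0,0],"hand":-1},
    {"offset":[0,0,0.01],"dr":[0,0,0],"hand":-1},
    {"offset":[0,0,0],"dr":[0,0,0],"hand":-1}
  ]
}}

```text
time_s: 26.7
eef_pos: [415.8, -263.1, 95.9]
ee_rot: [0.0, 0.752, 0.659, 0.002]
force: [0.1, -0.5, -5.0]
grip_width: 0.151
grip_force: 107.4
```

```bash
python3 - <<'E'
from h import *
lookm()
E
```

```text
jar [18.5, 6.4, -1.3, -1.6, -3.4, -2.2, -1.0, -1.3, -0.1] w [10.0, 22.0, 27.0, 27.0, 26.0, 25.0, 24.0, 24.0, 23.0] mean 1.6 tilt [-0.132   0.002  -0.0029] pos [ 415.8 -263.1   95.9]
```

{"name": "arm_command", "arguments": {
  "increments": [
    {"offset":[0,0,0.008],"dr":[0,0,0],"hand":-1},
    {"offset":[0,0,0.008],"dr":[0,0,0],"hand":-1},
    {"offset":[0,0,0.008],"dr":[0,0,0],"hand":-1},
    {"offset":[0,0,0.008],"dr":[0,0,0],"hand":-1},
    {"offset":[0,0,0.008],"dr":[0,0,0],"hand":-1},
    {"offset":[0,0,0.006],"dr":[0,0,0],"hand":-1},
    {"offset":[0,0,0.004],"dr":[0,0,0],"hand":-1},
    {"offset":[0,0,0],"dr":[0,0,0],"hand":-1}
  ]
}}

```text
time_s: 27.55
eef_pos: [415.8, -263.0, 89.8]
ee_rot: [0.0, 0.752, 0.659, 0.002]
force: [0.2, -0.2, -3.4]
grip_width: 0.153
grip_force: 107.4
```

{"name": "arm_command", "arguments": {
  "increments": [
    {"offset":[0,0,0.003],"dr":[0,0,0],"hand":-1},
    {"offset":[0,0,0.003],"dr":[0,0,0],"hand":-1},
    {"offset":[0,0,0.003],"dr":[0,0,0],"hand":-1},
    {"offset":[0,0,0],"dr":[0,0,0],"hand":-1}
  ]
}}

```text
time_s: 27.95
eef_pos: [415.9, -263.1, 89.3]
ee_rot: [0.001, 0.752, 0.659, 0.002]
force: [-2.8, 3.0, 4.9]
grip_width: 0.147
grip_force: 108.8
```

```bash
python3 - <<'E'
from h import *
print(ctrl.sense()['force'],ctrl.sense()['wrist_torque']); lookm()
E
```

```text
[-2.83650449  2.98719305  4.8951628 ] [ 0.34308488  0.76008366 -0.01918876]
jar [7.8, 0.1, -3.2, -2.0, -3.8, -2.6, 0.1, -0.2] w [20.0, 25.0, 27.0, 26.0, 25.0, 24.0, 24.0, 24.0] mean -0.5 tilt [-0.132   0.0017 -0.0032] pos [ 415.9 -263.1   89.3]
```

{"name": "arm_command", "arguments": {
  "increments": [
    {"offset":[0,0,0],"dr":[0,0,0],"hand":-1},
    {"offset":[0,0,0],"dr":[0,0,0],"hand":-1},
    {"offset":[0,0,0],"dr":[0,0,0],"hand":-0.6},
    {"offset":[0,0,0],"dr":[0,0,0],"hand":-0.4},
    {"offset":[0,0,0],"dr":[0,0,0],"hand":-0.2},
    {"offset":[0,0,0],"dr":[0,0,0],"hand":0},
    {"offset":[0,0,0],"dr":[0,0,0],"hand":0.1},
    {"offset":[0,0,0],"dr":[0,0,0],"hand":0.1}
  ],
  "grip_force": 20
}}

```text
time_s: 28.8
eef_pos: [415.9, -263.1, 88.8]
ee_rot: [0.001, 0.752, 0.659, 0.002]
force: [-0.0, 0.2, -0.0]
grip_width: 0.549
grip_force: 0.0
```

{"name": "arm_command", "arguments": {
  "increments": [
    {"offset":[0,0,-0.03],"dr":[0,0,0],"hand":0.1},
    {"offset":[0,0,-0.08],"dr":[0,0,0],"hand":0.1},
    {"offset":[0,0,-0.15],"dr":[0,0,0],"hand":0.1},
    {"offset":[0,0,-0.2],"dr":[0,0,0],"hand":0.1},
    {"offset":[0,0,-0.2],"dr":[0,0,0],"hand":0.1},
    {"offset":[0,0,-0.2],"dr":[0,0,0],"hand":0.1},
    {"offset":[0,0,-0.15],"dr":[0,0,0],"hand":0.1},
    {"offset":[0,0,-0.08],"dr":[0,0,0],"hand":0.1}
  ]
}}

```text
time_s: 29.6
eef_pos: [415.7, -263.5, 221.9]
ee_rot: [0.002, 0.752, 0.659, 0.002]
force: [0.5, 1.0, -0.6]
grip_width: 0.551
grip_force: 0.0
```

```bash
python3 - <<'E'
from h import *
print(ctrl.sense()['force'],ctrl.sense()['joints'].round(2))
a=ctrl.capture("top");b=ctrl.capture("side");np.save("pics/top5.npy",a);np.save("pics/side5.npy",b)
f=lambda i:cv2.resize(i[:,:,::-1],None,fx=3.1,fy=3.1,interpolation=cv2.INTER_CUBIC)
cv2.imwrite("pics/c8.png",np.hstack([f(a[130:260,315:445]),f(b[130:260,250:378])]))
E
```

```text
[ 0.45327686  1.02382091 -0.64425224] [-0.81  0.25  1.61  0.    1.28 -0.67]
```

View pics/c8.png

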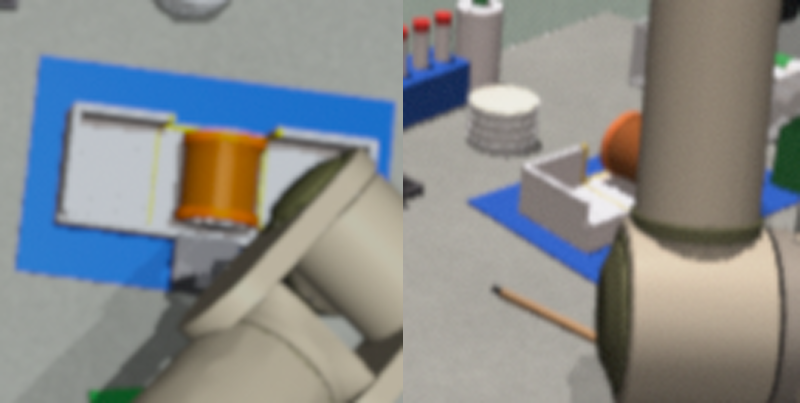

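The tray lies on the mat with the jar midway between the yellow posts (crop 173 and 278, jar centre at 224). I'll check the centring numerically and confirm the jar is still.

```bash
python3 - <<'E'
from h import *
C=lambda u,v:(315+u/3.1-.34,130+v/3.1-.34)
o={"top":[((56,146,63),C(74,101)),((-56,146,37),C(56,223)),((56,-146,63),C(378,142)),((56,55,63),C(175,115)),((56,-55,63),C(279,129))]}
p,r=fit(o,[519,-278,-.13]);print(p,r.round(1).tolist())
m=unproj("top",[C(41,55),C(397,103),C(17,271)],3)[:,:2];print("mat centre",((m[1]+m[2])/2).round(1),"yaw",np.arctan2(*(m[1]-m[0])[::-1])+np.pi/2)
for k in range(2):
    im=ctrl.capture("top").astype(int); q=im[150:215,345:440]; M=((q[:,:,0]>90)&(q[:,:,0]-q[:,:,2]>60)&(q[:,:,1]<.72*q[:,:,0]))
    print(np.argwhere(M).mean(0),M.sum(),ctrl.sense()['time_s'])
E
```

```text
[ 5.18202380e+02 -2.75712631e+02 -1.32896084e-01] [[0.2, 0.6], [0.5, -0.9], [-0.4, -0.0], [-2.1, -0.0], [1.1, 0.2]]
mat centre [ 518.9 -280.3] yaw -0.13912674726689578
[36.59911243 40.91715976] 676 29.75
[36.59881129 40.93610698] 673 29.8
```

{"name": "arm_command", "arguments": {
  "increments": [
    {"offset":[0,0,-0.1],"dr":[0,0,0],"hand":0.1},
    {"offset":[0,0,-0.1],"dr":[0,0,0],"hand":0.1},
    {"offset":[0,0,0],"dr":[0,0,0],"hand":0.1},
    {"offset":[0,0,0],"dr":[0,0,0],"hand":0.1},
    {"offset":[0,0,0],"dr":[0,0,0],"hand":0.1},
    {"offset":[0,0,0],"dr":[0,0,0],"hand":0.1}
  ]
}}

```text
time_s: 30.4
eef_pos: [415.2, -263.2, 243.3]
ee_rot: [0.0, 0.752, 0.659, 0.002]
force: [0.7, 0.3, -0.1]
grip_width: 0.551
grip_force: 0.0
```

```bash
python3 - <<'E'
from h import *
for k in range(2):
    im=ctrl.capture("top").astype(int); q=im[150:215,345:440]; M=((q[:,:,0]>90)&(q[:,:,0]-q[:,:,2]>60)&(q[:,:,1]<.72*q[:,:,0]))
    M[:,60:]=0; print(np.argwhere(M).mean(0),M.sum(),ctrl.sense()['time_s'])
E
```

```text
[36.63851852 40.90666667] 675 30.45
[36.61982249 40.90976331] 676 30.5
```

```bash
python3 -c "
from rig import ctrl
print(ctrl.finish_job())"
```

```text
the job is handed in; nothing more can be done
None
```

The job is handed in, with no verdict returned: the jar was held at the reader's focus point for over four seconds, about 3 mm from the cut-out's middle, and the tray now sits on the mat about 3 mm off centre with the jar lying still.

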